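# Rig the ball-mount jig: seat and latch the coupler head, lock the T-studs in the rail

## Robot

A 7-joint arm with a two-finger parallel gripper is mounted at the origin on a cart in front of the work surface, level with it; the furniture and walls round the work are solid. World frame = base frame: x ahead of the robot, y to its left, z up, the work surface at z = 0. Lengths are in mm, angles in rad, forces in N, time in s.
With the tool pointing down it reaches from about 425 to 800 mm from the base axis. Payload 8.3 kg.
Tool frame: the origin (TCP) lies at the very end of the fingers, on their centre line; the grasp point (between the pads) lies 19 mm behind it; z points along the fingers, y is the line along which they close (so a half turn about z gives the same grasp; the last joint's range is limited). The gripper opens to 85 mm and grips with 20 to 120 N. Pads are 22 mm wide; open, the fingers measure 114 mm over their backs; the gripper's body (76 mm by 85 mm) begins 54 mm behind the grasp point. The pads swing forward as they close: fully open they stand 13 mm farther back than shut.
Start: joints at [1.126, 0.383, 0.016, 1.37, -0.006, 1.388, -0.046], TCP at [232.905, -579.962, 205.379] pointing down, gripper open.
Joint ranges: [-2.95, 2.95], [-0.25, 2.06], [-1.52, 1.56], [0.18, 2.33], [-1.44, 4.58], [0.02, 2.06], [-3.01, 3.01]. Speed limits (rad/s): [2.39, 2.39, 3.01, 3.01, 3.14, 3.14, 3.14].

## Interface

Orientations are given as a 3x3 rotation matrix whose columns are the frame's x, y, z axes.
In Python, from cell import observe, read_camera, calibration, finish_job gives the robot as it stands. The module is installed in compiled form; this text tells all that it offers.
- The arm moves only by the tool apply_moves, never from a script. Its argument "steps" is a list of rows, each a list of 3 entries, a list of its own where there are three numbers: the shift along the world's x, y, z in units of 30 mm (1.0 is 30 mm), then the turn, a rotation vector about the world's x, y, z in units of 6 degrees (1.0 is 6 degrees), then the finger opening in mm, from 0 to 85.4. A call has 1 to 10 rows; each row shifts and turns the commanded pose from where the row before left it; what a row does not reach is not made up. A row lasts 1/12 s, in which the tool goes at most 41.7 mm and 7.16 degrees, less where a joint would pass 70% of its speed; a pose out of reach is approached as far as the arm can. A call is refused whole if a number of a shift passes 1 or a number of a turn 1, either way. A call with a gripper value outside its range is refused whole. The fingers move at their own pace and stop on an object; "newtons" is the grip in N (left out, the last holds). Time passes only in rows, so rows that do not move let the fingers close. It gives the time, the measured TCP pose, the force, the opening and the grip force at its end, in the units of the state.
- observe(): the state, without advancing time (a new reading comes with each control period).
- read_camera(name): name is "scene" or "top" or "wrist"; returns the picture (420x560x3 uint8, red, green, blue); there is no depth.
- calibration(name): a dict with "mtx" (3x3 intrinsics, pixels), "rvec" (rotation vector, rad) and "tvec" (3), from world to camera coordinates, as OpenCV has them; the wrist camera has in their place "tool_from_camera" (4x4, takes a point from camera to tool coordinates, whose origin is the TCP and whose axes are the flange's). Camera axes: x right, y down, z forward; pixel columns grow to the right and rows downward; lengths in mm; the calibration is good to about 2 mm. A picture is of the moment at which its call begins: read the wrist's pose just before it. calibration takes no time and is no camera call.
- finish_job(): hands the job in; it is judged then, once.
The state is a dict: "time_s": time; "qpos": joint angles; "qd": joint speeds; "joint_torque": joint torques, N m; "eef_pos": TCP position; "eef_rot": TCP orientation; "ft_force": force on the tool from outside, world axes, zero at the start; "torque": the same for the moment, N m; "width": finger opening in mm; "finger_force": force on a finger pad.
Only numpy, scipy, OpenCV 4.12 (cv2) and the standard library are available. Lean on these libraries where they do the work, as an engineer would, in place of code of your own. Each camera call takes 0.05 s, during which the arm holds its last target. There are 200 camera calls.

## Task

Set up the work-holding jig on the bench: lower the blue coupler head squarely onto the steel ball while its red latch lever is still up, until it sits flat on the round grey pedestal, then press the lever fully down. Drop every orange-winged T-stud that is in the wooden rack into the slot of the aluminium rail and twist it a quarter turn, so that its foot and wing stand square across the slot with its collar flat on the rail. Leave the tools and supplies lying around where they are.

Things in the scene. Friction and masses are not known exactly. Their poses are not given: they have to be found in the camera images.
- jig_base: fixed jig: dark steel plate 116 x 350 x 8 mm, long along its y. At its +y end a round grey pedestal (104 mm across, top 22 mm above the bench) carries a steel ball 30 mm across; the other part carries an aluminium T-slot rail along y. Origin on the bench surface, z up
- ball_seat (a point): point on the ball's vertical axis at the height of the pedestal's top (22 mm above the bench; ball centre 20 mm and ball top 35 mm above this point); axes as jig_base
- slot_mid (a point): middle of the T-slot at the height of the rail's top (27 mm above the bench); slot along y, x across. Rail 60 mm wide, 210 mm long, end caps; slot open on top over all 210 mm, 16 mm wide, lips 5 mm thick, under them a channel 42 mm wide, 10 mm high (floor 15 mm below the rail's top)
- coupler: loose blue head, 0.5 kg: block 100 (x) x 64 (y) x 44 mm high; round socket 33 mm across, 36 mm deep in the middle of its underside. Black grip rib on top, 40 (x) x 18 (y) mm, centre at x = +18 mm, 44 to 80 mm above the underside: pinch it across y from above. Origin: centre of the underside, z up. Seated, the origin is at ball_seat, in any yaw (it can turn on the ball)
- latch (a joint): red latch lever on the coupler, rad: 0 = up (slanting 50 degrees up towards the coupler's -x), 0.87 = fully down, level. Stiff hinge, stays where it is left; takes 2 to 4 N at the pad, with a short peak at first touch. Hinge along the coupler's y, at x = -12 mm, 49 mm above its underside; lever 52 mm long
- latch_pad (a point): top of the red pad (30 mm wide) near the lever's end. Lever up: about x = -41 mm and 87 mm above the coupler's underside; lever down: x = -57 mm and 53 mm. Pressing straight down on the pad from its up position brings the lever fully down
- rack: loose light wood rack 112 (x) x 100 (y) x 22 mm, 0.9 kg, with four pockets, at x = -29 and +29 mm, y = -24 and +24 mm, in which studs stand upright, wing along the rack's y. Origin: centre of the underside
- stud_1: steel T-stud, 60 g, 44 mm high; may be absent. From below: T-foot 11 (x) x 30 (y) x 6 mm, stem 10 mm, collar 26 mm across at 14 to 18 mm, orange wing 12 (x) x 34 (y) mm at 18 to 44 mm. Origin under the foot, z up, y along wing. Hangs by its collar: origin 8 mm over the bench in the rack, 14 mm below the rail's top in the rail. Foot enters with y along the slot; locked: y across it, anywhere along
- stud_2: steel T-stud, 60 g, 44 mm high; may be absent. From below: T-foot 11 (x) x 30 (y) x 6 mm, stem 10 mm, collar 26 mm across at 14 to 18 mm, orange wing 12 (x) x 34 (y) mm at 18 to 44 mm. Origin under the foot, z up, y along wing. Hangs by its collar: origin 8 mm over the bench in the rack, 14 mm below the rail's top in the rail. Foot enters with y along the slot; locked: y across it, anywhere along
- stud_3: steel T-stud, 60 g, 44 mm high; may be absent. From below: T-foot 11 (x) x 30 (y) x 6 mm, stem 10 mm, collar 26 mm across at 14 to 18 mm, orange wing 12 (x) x 34 (y) mm at 18 to 44 mm. Origin under the foot, z up, y along wing. Hangs by its collar: origin 8 mm over the bench in the rack, 14 mm below the rail's top in the rail. Foot enters with y along the slot; locked: y across it, anywhere along
- stud_4: steel T-stud, 60 g, 44 mm high; may be absent. From below: T-foot 11 (x) x 30 (y) x 6 mm, stem 10 mm, collar 26 mm across at 14 to 18 mm, orange wing 12 (x) x 34 (y) mm at 18 to 44 mm. Origin under the foot, z up, y along wing. Hangs by its collar: origin 8 mm over the bench in the rack, 14 mm below the rail's top in the rail. Foot enters with y along the slot; locked: y across it, anywhere along
- tape_roll: orange tape roll, 60 mm across, 16 mm high, a bystander; origin under its centre
- tip_tin: white round tin 44 mm across, 21 mm high, a bystander; origin under its centre
- wick_spool: yellow small spool 36 mm across, 10 mm high, a bystander; origin under its centre
- cutters: yellow-handled cutters 157 x 94 x 14 mm, a bystander; origin under its centre
- marker_pen: black and red marker pen 121 x 12 mm, lying, a bystander; origin under its centre
Things that resemble listed ones, but are neither listed nor needed, are in the scene too. What is shaped like the stud_2 but turquoise or yellow is not meant. Of the things shaped like the coupler, the blue one is meant.

How it is judged:
By the outcome, as a careful person would: the job done as asked, in the order asked, and still so for the second after the job is handed in, with the robot touching nothing.
Of stud_1, stud_2, stud_3, stud_4 only 3 to 4 are there at a start; the rules pass over those that are not, and their reading is None.
At some moment in a run one of coupler, rack may be knocked a few centimetres aside while the robot is not near it.
It also fails if it takes over 210 s, if anything falls off the work surface, if the arm or the gripper's body presses on something with over 40 N, if the wrist force passes 120 N, or if a joint passes its speed limit or range.

## Working session

There is one attempt and no reset: what is moved stays moved. The work goes in short steps, Python scripts to look and compute and a tool call to move; the robot and the scene stay as the last step left them, time stands still between calls to the robot, and variables do not carry over. Pictures are saved under pics/ and viewed, at most 14 in all, crops included, and the job is handed in when it is done.

Besides the shell and the picture viewer there is one more tool, called after "Request:" as name(argument=value, ...) on one line, values as JSON. apply_moves: Moves the arm, as the interface text tells. Its arguments: {"type":"object","properties":{"steps":{"type":"array","items":{"type":"array"}},"newtons":{"type":"number"}},"required":["steps"]}

```bash
mkdir -p pics
cat > h.py <<'E'
import numpy as np,cv2
from cell import *
def snap(n,f,crop=None,s=1):
    im=read_camera(n)[:,:,::-1]
    cv2.imwrite('pics/raw_'+f,im)
    if crop: x0,y0,x1,y1=crop; im=im[y0:y1,x0:x1]
    cv2.imwrite('pics/'+f,cv2.resize(im,None,fx=s,fy=s,interpolation=cv2.INTER_CUBIC))
def cam(n,st=None):
    c=calibration(n);K=c['mtx']
    K=np.array(K)
    if n=='wrist':
        st=st or observe();T=np.eye(4);T[:3,:3]=st['eef_rot'];T[:3,3]=st['eef_pos']
        T=T@np.array(c['tool_from_camera']);return K,T[:3,:3],T[:3,3]
    R=cv2.Rodrigues(np.array(c['rvec'],float))[0];t=np.array(c['tvec'],float).ravel()
    return K,R.T,-R.T@t
def p2w(n,u,v,z,st=None):
    K,R,o=cam(n,st);d=R@np.linalg.inv(K)@np.array([u,v,1.]);return o+d*(z-o[2])/d[2]
def w2p(n,p,st=None):
    K,R,o=cam(n,st);q=K@(R.T@(np.array(p,float)-o));return q[:2]/q[2]
E
python3 - <<'E'
from h import *
s=observe();print({k:np.round(v,3).tolist() for k,v in s.items()})
snap('top','top1.png',None,1.42);snap('scene','scene1.png',None,1.42)
print(cam('top'),cam('scene')[2])
print(calibration('wrist'))
E
```

```text
{'time_s': 0.0, 'qpos': [1.126, 0.384, 0.016, 1.371, -0.006, 1.388, -0.046], 'qd': [-0.0, -0.0, -0.001, -0.001, 0.0, -0.001, 0.001], 'joint_torque': [-0.0, -62.759, 0.844, -37.182, 0.016, 0.014, 0.0], 'eef_pos': [232.657, -579.457, 204.349], 'eef_rot': [[0.928, 0.373, -0.001], [0.373, -0.928, 0.002], [-0.0, -0.002, -1.0]], 'ft_force': [-0.28, 0.742, 0.511], 'torque': [-0.05, -0.012, 0.017], 'finger_force': 0.0, 'width': 85.538}
(array([[442.87507202,   0.        , 288.42467595],
       [  0.        , 442.87507202, 207.42825498],
       [  0.        ,   0.        ,   1.        ]]), array([[ 0.02923206, -0.98309497,  0.18074778],
       [-0.99955165, -0.02757748,  0.01166085],
       [-0.00647916, -0.18100761, -0.98346035]]), array([ 347.80722482,  147.5393634 , 1495.6902669 ])) [-27.22076484 949.02635906 579.38076289]
{'mtx': array([[301.52701856,   0.        , 283.7249517 ],
       [  0.        , 301.52701856, 214.63569163],
       [  0.        ,   0.        ,   1.        ]]), 'tool_from_camera': array([[ 5.52572349e-04, -9.62440310e-01, -2.71492808e-01,
         6.82790537e+01],
       [ 9.99999837e-01,  5.70582524e-04,  1.25993694e-05,
         6.12038699e-01],
       [ 1.42782911e-04, -2.71492771e-01,  9.62440468e-01,
        -1.67774042e+02],
       [ 0.00000000e+00,  0.00000000e+00,  0.00000000e+00,
         1.00000000e+00]])}
```

View pics/top1.png

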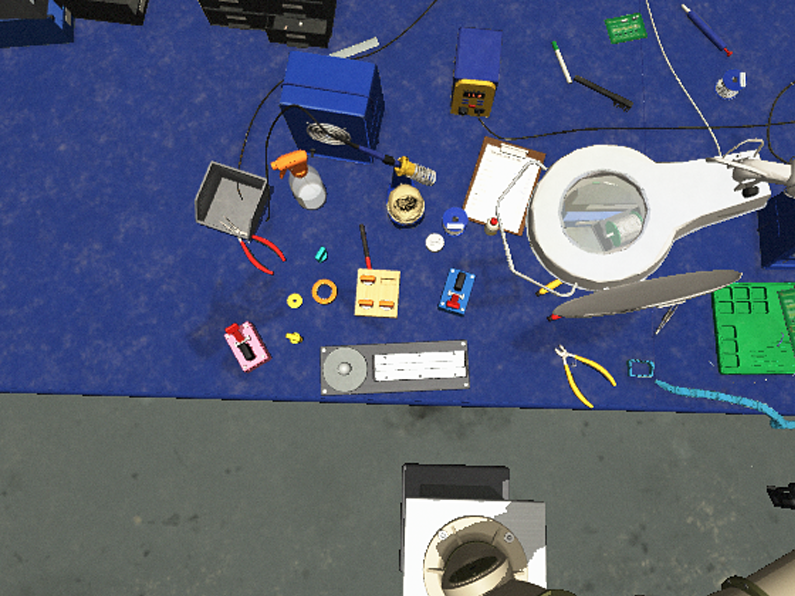

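View pics/scene1.png

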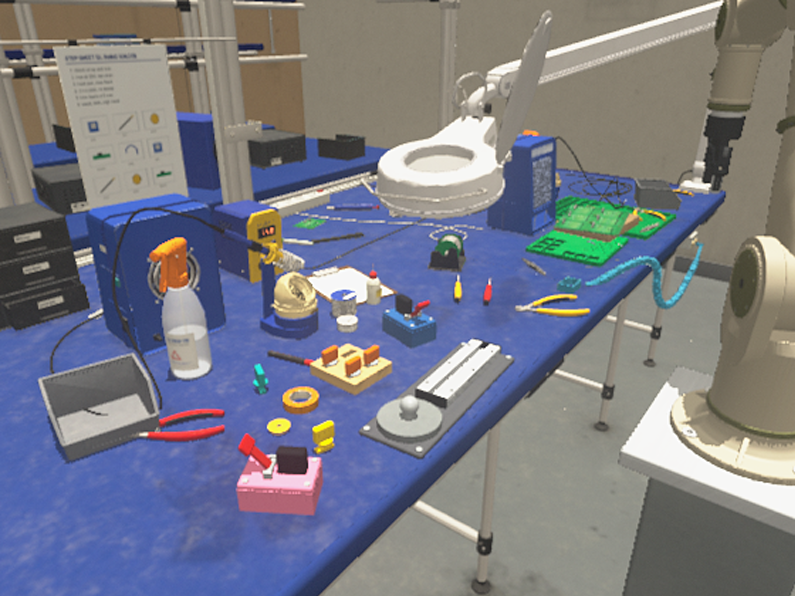

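Run:
```python
from h import *
f=1.42
P=lambda n,u,v,z:np.round(p2w(n,u/f,v/f,z)).tolist()
for nm,u,v,z in [('pedestal',345,369,22),('balltop',344,368,57),('rail l',376,368,27),('rail r',466,363,27),('rackc',378,293,22),('stud a',367,281,52),('b',366,303,52),('c',387,304,52),('coup',457,291,44),('rib',461,281,80),('pad',454,302,87),('cutters',585,378,7)]: print(nm,P('top',u,v,z))
for h in (0,150,250,350,450,550): print(h,'lidL',P('top',555,315,h),'lidmid',P('top',640,315,h),'lidR',P('top',742,272,h),'ring',P('top',535,230,h))
for h in (0,150,250,350,450,550): print(h,'lidbot',P('scene',500,190,h),'ringbottom',P('scene',430,215,h),'ringR',P('scene',502,180,h))
```

```text
pedestal [438.0, 310.0, 22.0]
balltop [438.0, 309.0, 57.0]
rail l [442.0, 238.0, 27.0]
rail r [460.0, 29.0, 27.0]
rackc [620.0, 240.0, 22.0]
stud a [643.0, 265.0, 52.0]
b [590.0, 266.0, 52.0]
c [589.0, 217.0, 52.0]
coup [626.0, 54.0, 44.0]
rib [643.0, 47.0, 80.0]
pad [592.0, 63.0, 87.0]
cutters [434.0, -252.0, 7.0]
0 lidL [583.0, -185.0, 0.0] lidmid [588.0, -389.0, 0.0] lidR [701.0, -639.0, 0.0] ring [793.0, -139.0, 0.0]
150 lidL [559.0, -152.0, 150.0] lidmid [564.0, -335.0, 150.0] lidR [665.0, -560.0, 150.0] ring [748.0, -110.0, 150.0]
250 lidL [543.0, -130.0, 250.0] lidmid [548.0, -299.0, 250.0] lidR [642.0, -508.0, 250.0] ring [718.0, -91.0, 250.0]
350 lidL [528.0, -107.0, 350.0] lidmid [532.0, -263.0, 350.0] lidR [618.0, -455.0, 350.0] ring [689.0, -72.0, 350.0]
450 lidL [512.0, -85.0, 450.0] lidmid [516.0, -227.0, 450.0] lidR [595.0, -403.0, 450.0] ring [659.0, -53.0, 450.0]
550 lidL [496.0, -63.0, 550.0] lidmid [500.0, -191.0, 550.0] lidR [571.0, -350.0, 550.0] ring [629.0, -33.0, 550.0]
0 lidbot [1072.0, -1159.0, 0.0] ringbottom [1093.0, -704.0, 0.0] ringR [1148.0, -1316.0, 0.0]
150 lidbot [787.0, -613.0, 150.0] ringbottom [803.0, -276.0, 150.0] ringR [844.0, -730.0, 150.0]
250 lidbot [598.0, -249.0, 250.0] ringbottom [610.0, 9.0, 250.0] ringR [641.0, -339.0, 250.0]
350 lidbot [408.0, 114.0, 350.0] ringbottom [416.0, 295.0, 350.0] ringR [438.0, 52.0, 350.0]
450 lidbot [218.0, 478.0, 450.0] ringbottom [223.0, 580.0, 450.0] ringR [235.0, 443.0, 450.0]
550 lidbot [29.0, 842.0, 550.0] ringbottom [30.0, 865.0, 550.0] ringR [32.0, 834.0, 550.0]
```

Request:
apply_moves(steps=[[[-0.33, 0.83, 0], [0, 0, 0], 85], [[-0.33, 0.83, 0], [0, 0, 0], 85], [[-0.33, 0.83, 0], [0, 0, 0], 85], [[-0.33, 0.83, 0], [0, 0, 0], 85], [[-0.33, 0.83, 0], [0, 0, 0], 85], [[-0.33, 0.83, 0], [0, 0, 0], 85]])

```text
time_s: 0.6
eef_pos: [172.9, -429.1, 204.8]
eef_rot: [[0.928, 0.373, -0.0], [0.373, -0.928, 0.001], [-0.0, -0.001, -1.0]]
ft_force: [-0.2, -0.1, 1.2]
width: 85.2
finger_force: 0.0
```

Request:
apply_moves(steps=[[[0.83, 0.53, 0], [0, 0, 1], 85], [[0.83, 0.53, 0], [0, 0, 1], 85], [[0.83, 0.53, 0], [0, 0, 1], 85], [[0.83, 0.53, 0], [0, 0, 1], 85], [[0.83, 0.53, 0], [0, 0, 1], 85], [[0.67, 0.87, 0], [0, 0, 1], 85], [[0.67, 0.87, 0], [0, 0, 1], 85], [[0.67, 0.87, 0], [0, 0, 1], 85], [[0.67, 0.87, 0], [0, 0, 1], 85], [[0.67, 0.87, 0], [0, 0, 1], 85]])

```text
time_s: 1.43
eef_pos: [399.0, -219.1, 205.2]
eef_rot: [[0.136, 0.991, -0.0], [0.991, -0.136, 0.0], [0.0, -0.0, -1.0]]
ft_force: [0.0, -1.2, -0.3]
width: 84.9
finger_force: 0.0
```

Request:
apply_moves(steps=[[[0.33, 0.93, 0], [0, 0, 1], 85], [[0.33, 0.93, 0], [0, 0, 1], 85], [[0.33, 0.93, 0], [0, 0, 1], 85], [[0.33, 0.93, 0], [0, 0, 1], 85], [[0.33, 0.93, 0], [0, 0, 1], 85], [[0, 0.93, 0], [0, 0, 1], 85], [[0, 0.93, 0], [0, 0, 1], 85], [[0, 0.93, 0], [0, 0, 1], 85], [[0, 0.93, 0], [0, 0, 1], 85], [[0, 0.93, 0], [0, 0, 1], 85]])

```text
time_s: 2.27
eef_pos: [447.5, 59.7, 205.2]
eef_rot: [[-0.79, 0.613, -0.0], [0.613, 0.79, -0.0], [0.0, -0.0, -1.0]]
ft_force: [1.1, -0.1, 0.8]
width: 84.9
finger_force: 0.0
```

Request:
apply_moves(steps=[[[0.8, 0, 0], [0, 0, 1], 85], [[0.8, 0, 0], [0, 0, 1], 85], [[0.8, 0, 0], [0, 0, 1], 85], [[0.6, 0, 0], [0, 0, 0.5], 85], [[0, 0, 0], [0, 0, 0], 85]])

```text
time_s: 2.68
eef_pos: [540.1, 57.8, 204.2]
eef_rot: [[-0.956, 0.293, -0.001], [0.293, 0.956, 0.001], [0.001, 0.001, -1.0]]
ft_force: [-1.3, -0.9, -1.1]
width: 84.8
finger_force: 0.0
```

Run:
```python
from h import *
import json
s=observe();json.dump({k:np.array(v).tolist() for k,v in s.items()},open('s1.json','w'))
snap('wrist','w1.png',None,1.42);print(s['eef_pos'],s['qpos'])
```

```text
[540.06819053  57.81410838 204.15595356] [ 0.40843218  0.27741708 -0.69654326  1.57375199  0.17930455  1.35696421
  0.96621261]
```

View pics/w1.png

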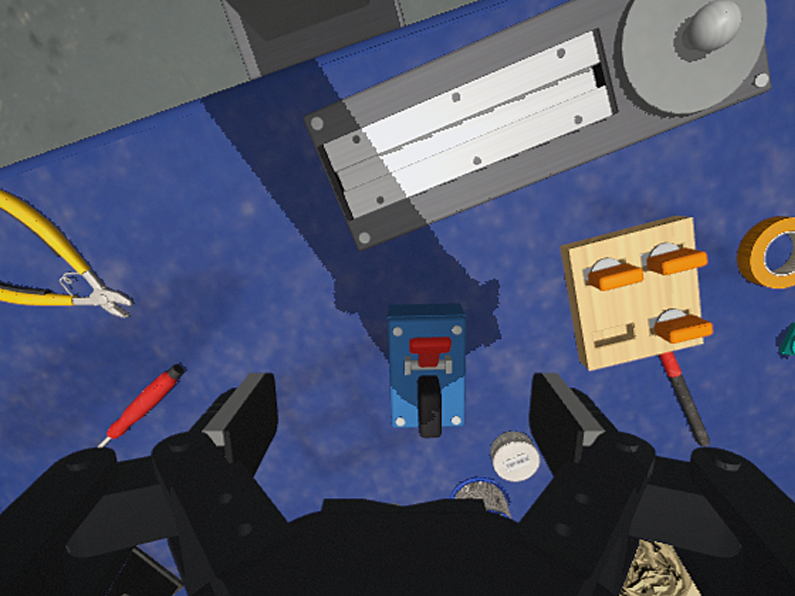

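Run:
```python
import cv2
im=cv2.imread('pics/raw_w1.png')
a=cv2.resize(im[205:315,250:350],None,fx=5.4,fy=5.4,interpolation=cv2.INTER_CUBIC)
cv2.imwrite('pics/c1.png',a)
a=cv2.resize(im[0:185,205:560],None,fx=2.25,fy=2.25,interpolation=cv2.INTER_CUBIC)
cv2.imwrite('pics/c2.png',a)
```

```text
(no output)
```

View pics/c1.png

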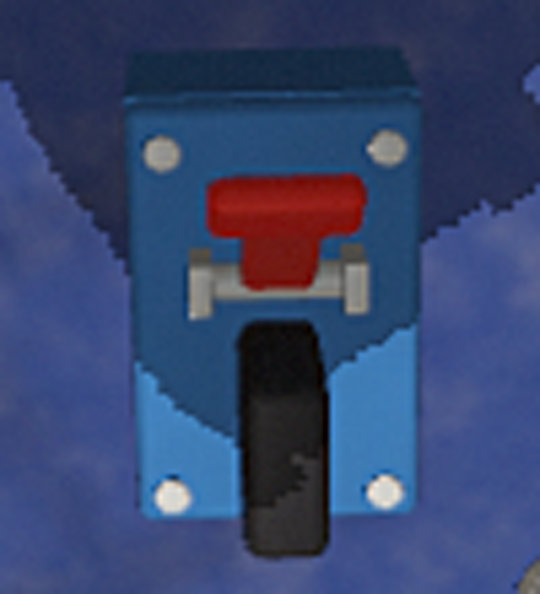

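View pics/c2.png

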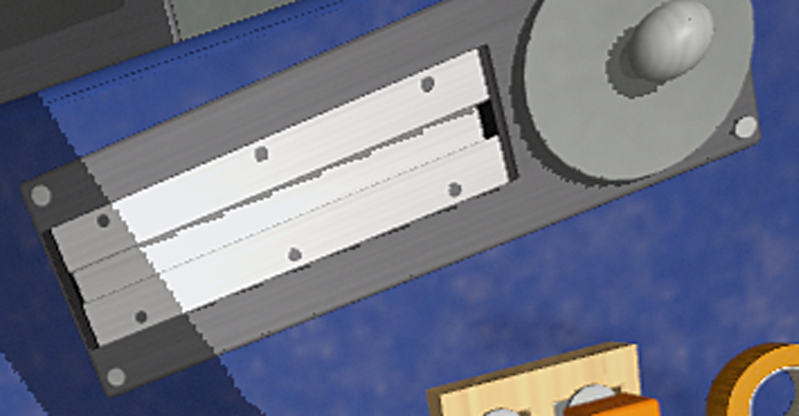

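Run:
```python
from h import *
import json
s=json.load(open('s1.json'))
A=lambda u,v,z:p2w('wrist',250+u/5.4,205+v/5.4,z,s)[:2]
B=lambda u,v,z:p2w('wrist',205+u/2.25,v/2.25,z,s)[:2]
sc=np.array([A(161,155,45),A(387,149,45),A(173,496,45),A(384,491,45)])
print('coupler screws',sc.round(1).tolist(),sc.mean(0))
co=np.array([A(127,98,44),A(418,98,44),A(143,516,44),A(412,516,44)])
print('corners',co.round(1).tolist(),co.mean(0))
for X in (sc,co):
    d=X[2]+X[3]-X[0]-X[1]; e=X[1]+X[3]-X[0]-X[2]; print('yaw',np.degrees(np.arctan2(d[1],d[0])),np.degrees(np.arctan2(e[1],e[0]))-90, np.linalg.norm(d)/2,np.linalg.norm(e)/2)
js=np.array([B(41,196,9),B(116,377,9),B(745,127,9)]);print('plate screws',js.round(1).tolist(),'centre',(js[0]+js[2])/2)
d=js[2]-js[1];print('yaw',np.degrees(np.arctan2(d[1],d[0]))-90,np.linalg.norm(d),np.linalg.norm(js[0]-js[1]))
rs=np.array([B(103,221,27),B(141,317,27),B(262,154,27),B(294,255,27),B(427,84,27),B(455,190,27)])
print('rail screws',rs.round(1).tolist(),rs.mean(0)); d=rs[4]+rs[5]-rs[0]-rs[1];print(np.degrees(np.arctan2(d[1],d[0]))-90)
# ball outline & pedestal left edge
print('ball c approx z42',B(670,40,42), 'ped edge',B(524,90,22))
```

```text
coupler screws [[582.4, 39.6], [595.1, 85.8], [661.0, 18.1], [673.7, 64.0]] [628.07043835  51.86377578]
corners [[568.5, 36.3], [586.5, 95.0], [664.5, 9.9], [682.4, 68.4]] [625.44637415  52.41349417]
yaw -15.397465772354208 -15.442094889462979 81.5043010886575 47.802238155067926
yaw -15.472484069823809 -17.0087192355749 99.54322967915358 61.27650213829525
plate screws [[410.3, 26.1], [506.1, 33.6], [480.8, 363.2]] centre [445.54928549 194.66149935]
yaw 4.40123439012666 330.6094298467226 96.09428115369576
rail screws [[432.5, 53.1], [480.2, 56.8], [426.4, 133.2], [474.0, 136.4], [420.3, 212.3], [468.0, 216.1]] [450.23808216 134.65129403]
4.386761580437053
ball c approx z42 [436.40194515 309.05200899] ped edge [434.9651042  256.56648708]
```

Request:
apply_moves(steps=[[[-0.5, 0.95, 0], [0, 0, 0], 85], [[-0.5, 0.95, 0], [0, 0, 0], 85], [[-0.5, 0.95, 0], [0, 0, 0], 85], [[-0.5, 0.95, 0], [0, 0, 0], 85], [[-0.5, 0.95, 0], [0, 0, 0], 85], [[-0.5, 0.95, 0], [0, 0, 0], 85], [[-0.5, 0.95, 0], [0, 0, 0], 85], [[-0.5, 0.95, 0], [0, 0, 0], 85], [[0, 0.95, 0], [0, 0, 0], 85], [[0, 0, 0], [0, 0, 0], 85]])

```text
time_s: 3.57
eef_pos: [414.3, 320.3, 205.8]
eef_rot: [[-0.958, 0.288, -0.0], [0.288, 0.958, 0.002], [0.001, 0.002, -1.0]]
ft_force: [-0.5, 0.4, 0.7]
width: 85.1
finger_force: 0.0
```

Run:
```python
from h import *
import json
s=observe();json.dump({k:np.array(v).tolist() for k,v in s.items()},open('s2.json','w'))
print(s['eef_pos'])
u=w2p('wrist',[437,309,30],s);print(u)
x,y=np.clip(u.astype(int)-[100,80],0,[360,260]);print(x,y)
snap('wrist','w2.png',(x,y,x+200,y+160),3.7)
```

```text
[414.25057088 320.29348124 205.83614837]
[280.44249899 212.26301184]
180 132
```

View pics/w2.png

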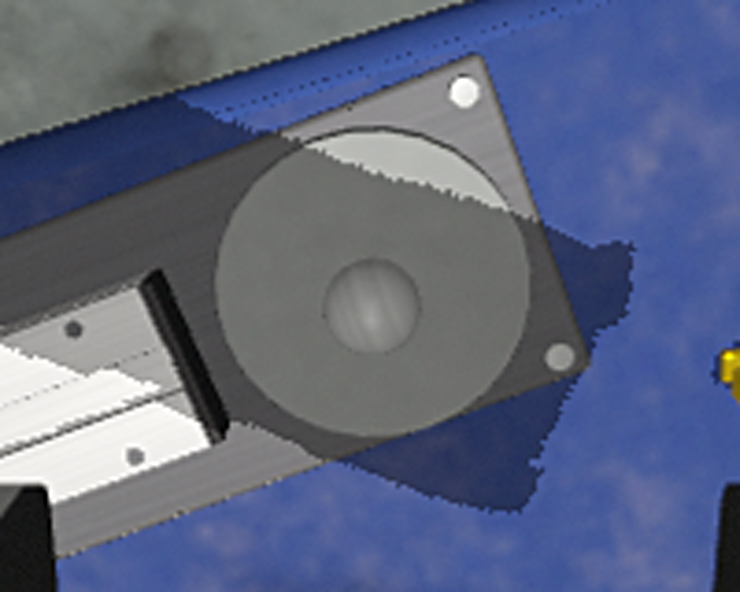

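Run:
```python
from h import *
import json
s=json.load(open('s2.json'))
B=lambda u,v,z:p2w('wrist',180+u/3.7,132+v/3.7,z,s)[:2]
pts=[B(215,283,22),B(530,283,22),B(372,127,22),B(372,438,22)]
print(np.round(pts,1).tolist(),'ped',(pts[0]+pts[1])/2,(pts[2]+pts[3])/2,'ball',B(372,306,42))
js=[B(464,91,9),B(560,357,9)];print('plate screws',js,'mid', (js[0]+js[1])/2)
print('rail screws',B(73,330,27),B(135,457,27))
```

```text
[[419.9, 260.9], [449.4, 359.1], [386.3, 324.4], [486.5, 294.0]] ped [434.6438115  309.95477519] [436.38421124 309.24073207] ball [436.69560777 309.31687804]
plate screws [array([385.20064599, 355.63815609]), array([481.59926319, 363.00666208])] mid [433.39995459 359.32240908]
rail screws [420.46973726 212.69835823] [468.13290158 216.57517561]
```

Request:
apply_moves(steps=[[[0.85, -1, 0], [0, 0, 0], 60], [[0.85, -1, 0], [0, 0, 0], 60], [[0.85, -1, 0], [0, 0, 0], 60], [[0.85, -1, 0], [0, 0, 0], 60], [[0.85, -1, 0], [0, 0, 0], 60], [[0.85, -1, 0], [0, 0, 0], 60], [[0.85, -1, 0], [0, 0, 0], 60], [[0.85, -1, 0], [0, 0, 0], 60], [[0.85, -1, 0], [0, 0, 0.22], 60], [[0, -0.1, 0], [0, 0, 0], 60]])

```text
time_s: 4.45
eef_pos: [650.3, 30.7, 203.4]
eef_rot: [[-0.959, 0.284, -0.001], [0.284, 0.959, -0.005], [-0.0, -0.005, -1.0]]
ft_force: [-1.5, -1.3, -1.7]
width: 60.3
finger_force: 0.0
```

Request:
apply_moves(steps=[[[0, 0, -0.8], [0, 0, 0], 60], [[0, 0, -0.8], [0, 0, 0], 60], [[0, 0, -0.8], [0, 0, 0], 60], [[0, 0, 0], [0, 0, 0], 60]])

```text
time_s: 4.78
eef_pos: [643.9, 39.6, 128.0]
eef_rot: [[-0.962, 0.274, -0.009], [0.274, 0.962, -0.002], [0.008, -0.004, -1.0]]
ft_force: [-0.9, -0.4, -0.9]
width: 60.1
finger_force: 0.0
```

Run:
```python
from h import *
s=observe();print(s['eef_pos'],s['eef_rot'])
c,a=np.array([626.5,52.2]),np.radians(-15.4);ux=np.array([np.cos(a),np.sin(a)]);uy=np.array([-ux[1],ux[0]])
K=[w2p('wrist',[*(c+x*ux+y*uy),44],s) for x,y in [(50,32),(50,-32),(-50,-32),(-50,32)]]
im=read_camera('wrist')[:,:,::-1].copy();cv2.polylines(im,[np.array(K).round().astype(int)],True,(0,255,0),1)
q=[w2p('wrist',[*(c+x*ux+y*uy),80],s) for x,y in [(38,9),(38,-9),(-2,-9),(-2,9)]]
cv2.polylines(im,[np.array(q).round().astype(int)],True,(0,255,255),1)
cv2.imwrite('pics/w3.png',im)
```

```text
[643.92710666  39.5867016  128.01338886] [[-0.96159261  0.27434329 -0.00868417]
 [ 0.27436715  0.96162357 -0.00166353]
 [ 0.00789452 -0.00398229 -0.99996091]]
```

View pics/w3.png

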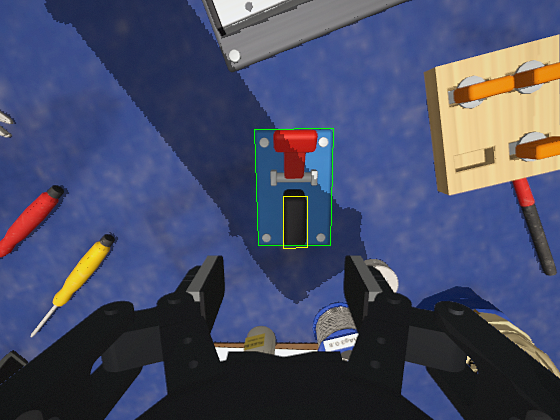

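Request:
apply_moves(steps=[[[0, 0, 0], [0, 0, 0], 60], [[0, 0, 0], [0, 0, 0], 60], [[0, 0, 0], [0, 0, 0], 60], [[0, 0, 0], [0, 0, 0], 60]])

```text
time_s: 5.17
eef_pos: [648.2, 42.1, 135.0]
eef_rot: [[-0.962, 0.272, 0.002], [0.272, 0.962, 0.0], [-0.002, 0.001, -1.0]]
ft_force: [-0.2, 0.1, -0.0]
width: 59.9
finger_force: 0.0
```

Request:
apply_moves(steps=[[[-0.14, 0.18, -0.4], [0, 0, 0.07], 60], [[0, 0, -0.5], [0, 0, 0], 60], [[0, 0, -0.5], [0, 0, 0], 60], [[0, 0, -0.5], [0, 0, 0], 60], [[0, 0, 0], [0, 0, 0], 60], [[0, 0, 0], [0, 0, 0], 60], [[0, 0, 0], [0, 0, 0], 60]])

```text
time_s: 5.75
eef_pos: [644.0, 47.6, 77.8]
eef_rot: [[-0.964, 0.265, 0.002], [0.265, 0.964, 0.0], [-0.001, 0.001, -1.0]]
ft_force: [0.4, -0.4, -0.6]
width: 60.1
finger_force: 0.0
```

Request:
apply_moves(steps=[[[0, 0, -0.45], [0, 0, 0], 60], [[0, 0, -0.45], [0, 0, 0], 60], [[0, 0, 0], [0, 0, 0], 60], [[0, 0, 0], [0, 0, 0], 10], [[0, 0, 0], [0, 0, 0], 10], [[0, 0, 0], [0, 0, 0], 10], [[0, 0, 0], [0, 0, 0], 10], [[0, 0, 0], [0, 0, 0], 10], [[0, 0, 0], [0, 0, 0], 10]], newtons=60)

```text
time_s: 6.5
eef_pos: [643.8, 47.8, 50.1]
eef_rot: [[-0.964, 0.265, 0.001], [0.265, 0.964, 0.0], [-0.001, 0.001, -1.0]]
ft_force: [0.1, 1.5, 3.5]
width: 15.5
finger_force: 58.7
```

Request:
apply_moves(steps=[[[0, 0, 0], [0, 0, 0], 10], [[0, 0, 0], [0, 0, 0], 10], [[0, 0, 0.3], [0, 0, 0], 10], [[0, 0, 0.5], [0, 0, 0], 10], [[0, 0, 0.7], [0, 0, 0], 10], [[0, 0, 0.7], [0, 0, 0], 10], [[0, 0, 0.7], [0, 0, 0], 10], [[0, 0, 0], [0, 0, 0], 10], [[0, 0, 0], [0, 0, 0], 10]])

```text
time_s: 7.25
eef_pos: [643.4, 47.0, 136.4]
eef_rot: [[-0.964, 0.266, 0.001], [0.266, 0.964, -0.001], [-0.001, -0.0, -1.0]]
ft_force: [-0.4, -0.0, -6.3]
width: 15.3
finger_force: 58.9
```

Request:
apply_moves(steps=[[[-0.3, 0.4, 0], [0, 0, 0], 10], [[-0.6, 0.8, 0], [0, 0, 0], 10], [[-0.7, 0.96, 0], [0, 0, 0], 10], [[-0.7, 0.96, 0], [0, 0, 0], 10], [[-0.7, 0.96, 0], [0, 0, 0], 10], [[-0.7, 0.96, 0], [0, 0, 0], 10], [[-0.7, 0.96, 0], [0, 0, 0], 10], [[-0.7, 0.96, 0], [0, 0, 0], 10], [[-0.7, 0.96, 0], [0, 0, 0], 10], [[-0.5, 0.67, 0], [0, 0, 0], 10]])

```text
time_s: 8.08
eef_pos: [450.0, 307.1, 134.3]
eef_rot: [[-0.965, 0.262, -0.004], [0.262, 0.965, -0.001], [0.003, -0.002, -1.0]]
ft_force: [-0.2, 1.0, -5.1]
width: 15.5
finger_force: 59.0
```

Request:
apply_moves(steps=[[[0, 0, 0], [0, 0, 0], 10], [[0, 0, 0], [0, 0, 0], 10], [[0, 0, 0], [0, 0, 0], 10], [[0, 0, 0], [0, 0, 0], 10], [[0, 0, 0], [0, 0, 0], 10]])

```text
time_s: 8.5
eef_pos: [454.8, 303.5, 135.5]
eef_rot: [[-0.964, 0.267, -0.001], [0.267, 0.964, -0.001], [0.001, -0.001, -1.0]]
ft_force: [0.8, -0.0, -5.3]
width: 15.3
finger_force: 59.0
```

Run:
```python
from h import *
s=observe();print(s['eef_pos'],s['eef_rot'])
c=np.array(s['eef_pos'])[:2]-[17.5,-4.7];zb=s['eef_pos'][2]-50.1
a=np.radians(-15.4);ux=np.array([np.cos(a),np.sin(a)]);uy=np.array([-ux[1],ux[0]])
im=read_camera('wrist')[:,:,::-1].copy()
def poly(n,im,x0,x1,y,z,col):
    q=[w2p(n,[*(c+x*ux+yy*uy),z],s) for x,yy in [(x1,y),(x1,-y),(x0,-y),(x0,y)]]
    cv2.polylines(im,[np.array(q).round().astype(int)],True,col,1)
poly('wrist',im,-50,50,32,zb+44,(0,255,0))
sc=read_camera('scene')[:,:,::-1].copy()
u,v=w2p('scene',[*c,zb+40]).astype(int);
poly('scene',sc,-50,50,32,zb,(0,255,0));poly('scene',sc,-50,50,32,zb+44,(0,255,0))
b=cv2.resize(sc[v-70:v+90,u-90:u+90],(472,420),interpolation=cv2.INTER_CUBIC)
cv2.imwrite('pics/w4.png',np.hstack([im[:,140:460],b]))
```

```text
[454.80977327 303.52888219 135.51027773] [[-9.63560735e-01  2.67487198e-01 -1.14405100e-03]
 [ 2.67488395e-01  9.63560494e-01 -1.06398019e-03]
 [ 8.17761267e-04 -1.33122990e-03 -9.99998780e-01]]
```

View pics/w4.png

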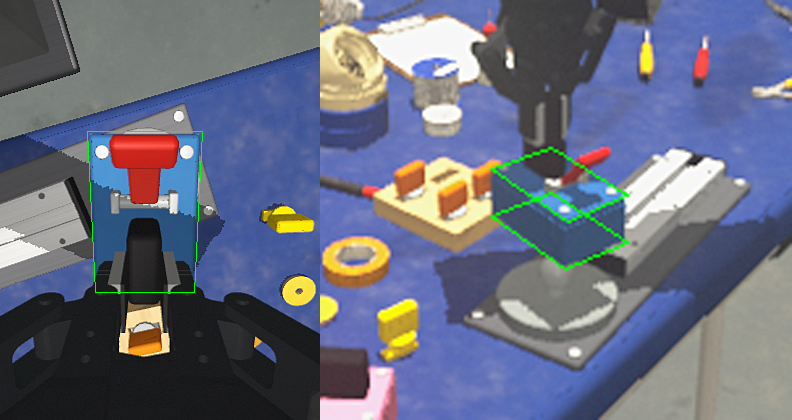

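Run:
```python
from h import *
s=observe();im=read_camera('wrist')[:,:,::-1].copy();cv2.imwrite('pics/raw_w5.png',im)
c=np.array(s['eef_pos'])[:2]-[17.5,-4.7];zb=s['eef_pos'][2]-50.1
a=np.radians(-15.4);ux=np.array([np.cos(a),np.sin(a)]);uy=np.array([-ux[1],ux[0]])
print([w2p('wrist',[*(c+x*ux+y*uy),zb+44],s).round(1).tolist() for x,y in [(-50,-32),(-50,32),(50,-32),(50,32)]])
print('screws',[w2p('wrist',[*(c+x*ux+y*uy),zb+45],s).round(1).tolist() for x,y in [(-41,-24),(-41,24)]])
g=cv2.cvtColor(im,cv2.COLOR_BGR2GRAY)
for v in (135,150,170,190,210):
    r=im[v].astype(int);G=np.abs(np.diff(r,axis=0)).sum(1);i=[k for k in range(215,360) if G[k]>60];print(v,i)
hsv=cv2.cvtColor(im,cv2.COLOR_BGR2HSV)
m=((hsv[...,1]<60)&(hsv[...,2]>130)).astype(np.uint8);n,l,st,ce=cv2.connectedComponentsWithStats(m)
print([(ce[k].round(1).tolist(),st[k,4]) for k in range(1,n) if 40<st[k,4]<400 and 120<ce[k][1]<300])
```

```text
[[227.2, 131.0], [342.3, 130.9], [235.2, 291.7], [334.3, 291.7]]
screws [[241.9, 147.7], [327.6, 147.6]]
135 [251, 252, 253, 313, 314, 315]
150 [228, 229, 234, 235, 247, 248, 249, 250, 317, 318, 319, 320, 332, 333, 338]
170 [229, 230, 231, 232, 266, 267, 268, 299, 300, 337, 338, 343, 344]
190 [217, 218, 230, 251, 252, 259, 268, 269, 297, 298, 306, 315, 336, 337, 338, 349, 350]
210 [215, 216, 225, 226, 231, 250, 251, 258, 259, 308, 309, 316, 317, 335, 336, 342, 350, 351, 352, 354, 356]
[([113.0, 130.8], np.int32(67)), ([159.3, 133.5], np.int32(46)), ([218.9, 151.6], np.int32(335)), ([241.7, 151.4], np.int32(154)), ([326.4, 151.6], np.int32(156)), ([505.4, 157.0], np.int32(71)), ([32.3, 171.4], np.int32(88)), ([557.2, 191.4], np.int32(54)), ([254.3, 203.0], np.int32(146)), ([12.2, 230.4], np.int32(79)), ([154.3, 281.1], np.int32(99))]
```

Request:
apply_moves(steps=[[[-0.03, 0.04, 0], [0, 0, 0], 10], [[0, 0, -0.4], [0, 0, 0], 10], [[0, 0, -0.4], [0, 0, 0], 10], [[0, 0, -0.2], [0, 0, 0], 10], [[0, 0, -0.2], [0, 0, 0], 10], [[0, 0, -0.2], [0, 0, 0], 10], [[0, 0, 0], [0, 0, 0], 10], [[0, 0, 0], [0, 0, 0], 10]])

```text
time_s: 9.32
eef_pos: [453.2, 306.2, 94.0]
eef_rot: [[-0.964, 0.265, -0.001], [0.265, 0.964, -0.0], [0.001, -0.0, -1.0]]
ft_force: [0.5, 0.5, -6.7]
width: 15.5
finger_force: 59.0
```

Request:
apply_moves(steps=[[[0.02, -0.05, 0], [0, 0, 0], 10], [[0, 0, -0.2], [0, 0, 0], 10], [[0, 0, -0.2], [0, 0, 0], 10], [[0, 0, 0], [0, 0, 0], 10], [[0, 0, 0], [0, 0, 0], 10]])

```text
time_s: 9.73
eef_pos: [453.8, 304.4, 81.8]
eef_rot: [[-0.964, 0.265, -0.001], [0.265, 0.964, -0.001], [0.001, -0.001, -1.0]]
ft_force: [0.3, -0.6, -5.3]
width: 15.2
finger_force: 59.0
```

Passing over the ball freely. About 9.7 mm remain.

Request:
apply_moves(steps=[[[0, 0, -0.15], [0, 0, 0], 10], [[0, 0, -0.12], [0, 0, 0], 10], [[0, 0, 0], [0, 0, 0], 10], [[0, 0, 0], [0, 0, 0], 10]])

```text
time_s: 10.07
eef_pos: [453.9, 304.6, 74.0]
eef_rot: [[-0.964, 0.265, -0.0], [0.265, 0.964, -0.0], [0.0, -0.0, -1.0]]
ft_force: [0.1, 0.6, -5.7]
width: 15.2
finger_force: 59.0
```

Request:
apply_moves(steps=[[[0, 0, -0.06], [0, 0, 0], 10], [[0, 0, 0], [0, 0, 0], 10], [[0, 0, 0], [0, 0, 0], 10]])

```text
time_s: 10.32
eef_pos: [454.2, 304.9, 72.7]
eef_rot: [[-0.964, 0.265, 0.0], [0.265, 0.964, 0.0], [-0.0, 0.0, -1.0]]
ft_force: [0.7, 0.6, -4.6]
width: 15.5
finger_force: 59.2
```

Request:
apply_moves(steps=[[[0, 0, -0.06], [0, 0, 0], 10], [[0, 0, 0], [0, 0, 0], 10], [[0, 0, 0], [0, 0, 0], 10]])

```text
time_s: 10.57
eef_pos: [454.5, 305.1, 72.0]
eef_rot: [[-0.964, 0.265, 0.002], [0.265, 0.964, 0.0], [-0.001, 0.001, -1.0]]
ft_force: [-2.6, -2.5, 6.2]
width: 15.4
finger_force: 60.6
```

Request:
apply_moves(steps=[[[0, 0, 0], [0, 0, 0], 50], [[0, 0, 0], [0, 0, 0], 50], [[0, 0, 0], [0, 0, 0], 50], [[0, 0, 0], [0, 0, 0], 50], [[0, 0, 0.5], [0, 0, 0], 50], [[0, 0, 0.8], [0, 0, 0], 50], [[0, 0, 0.8], [0, 0, 0], 50], [[0, 0, 0.8], [0, 0, 0], 50], [[0, 0, 0], [0, 0, 0], 50], [[0, 0, 0], [0, 0, 0], 50]])

```text
time_s: 11.4
eef_pos: [454.8, 305.5, 159.1]
eef_rot: [[-0.964, 0.265, 0.003], [0.265, 0.964, 0.001], [-0.002, 0.002, -1.0]]
ft_force: [-0.3, -0.3, -0.3]
width: 49.8
finger_force: 0.0
```

Request:
apply_moves(steps=[[[-0.5, 0.13, 0], [0, 0, 0], 0], [[-0.5, 0.13, 0], [0, 0, 0], 0], [[-0.5, 0.13, 0], [0, 0, 0], 0], [[-0.46, 0.13, 0], [0, 0, 0], 0], [[0, 0, 0], [0, 0, 0], 0], [[0, 0, 0], [0, 0, 0], 0], [[0, 0, 0], [0, 0, 0], 0]])

```text
time_s: 11.98
eef_pos: [395.5, 320.1, 157.7]
eef_rot: [[-0.964, 0.265, 0.001], [0.265, 0.964, -0.0], [-0.001, -0.0, -1.0]]
ft_force: [-0.0, 0.0, -0.0]
width: -0.0
finger_force: 0.0
```

Run:
```python
from h import *
s=observe();print(s['eef_pos'],s['width'],s['ft_force'])
b=np.array([436.7,309.3]);im=read_camera('wrist')[:,:,::-1].copy()
a=np.radians(-15.4);ux=np.array([np.cos(a),np.sin(a)]);uy=np.array([-ux[1],ux[0]])
def poly(n,im,x0,x1,y,z,col):
    q=[w2p(n,[*(b+x*ux+yy*uy),z],s) for x,yy in [(x1,y),(x1,-y),(x0,-y),(x0,y)]]
    cv2.polylines(im,[np.array(q).round().astype(int)],True,col,1)
poly('wrist',im,-50,50,32,66,(0,255,0))
sc=read_camera('scene')[:,:,::-1].copy();poly('scene',sc,-50,50,32,66,(0,255,0));poly('scene',sc,-50,50,32,22,(0,255,0))
u,v=w2p('scene',[*b,60]).astype(int)
cv2.imwrite('pics/w6.png',np.hstack([im[:,140:460],cv2.resize(sc[v-70:v+90,u-90:u+90],(472,420),interpolation=cv2.INTER_CUBIC)]))
```

```text
[395.54909356 320.08900593 157.71629118] -0.02423200696483234 [-0.0494754   0.04800002 -0.04393409]
```

View pics/w6.png

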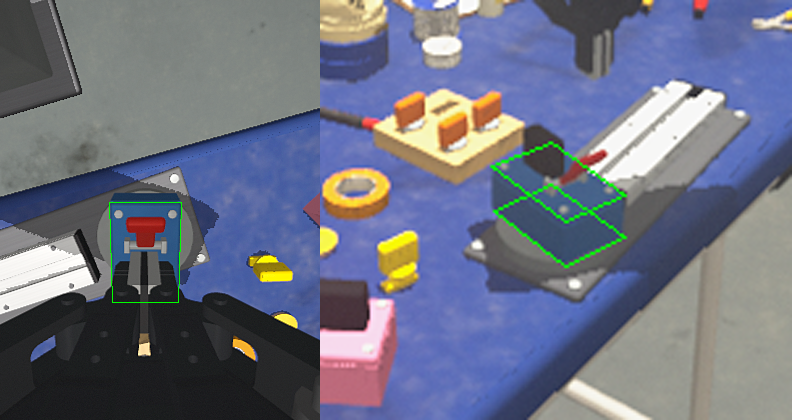

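Request:
apply_moves(steps=[[[0, 0, -0.5], [0, 0, 0], 0], [[0, 0, -0.5], [0, 0, 0], 0], [[0, 0, -0.4], [0, 0, 0], 0], [[0, 0, 0], [0, 0, 0], 0], [[0, 0, -0.1], [0, 0, 0], 0], [[-0.02, 0, -0.1], [0, 0, 0], 0], [[-0.04, 0.01, -0.1], [0, 0, 0], 0], [[-0.04, 0.01, -0.1], [0, 0, 0], 0]])

```text
time_s: 12.75
eef_pos: [392.4, 321.2, 104.0]
eef_rot: [[-0.964, 0.265, 0.001], [0.265, 0.964, 0.0], [-0.001, 0.001, -1.0]]
ft_force: [0.5, 0.2, -0.3]
width: 0.1
finger_force: 0.0
```

Request:
apply_moves(steps=[[[-0.04, 0.01, -0.15], [0, 0, 0], 0], [[-0.04, 0.01, -0.15], [0, 0, 0], 0], [[-0.04, 0.01, -0.15], [0, 0, 0], 0], [[-0.04, 0.01, -0.15], [0, 0, 0], 0], [[-0.03, 0.01, -0.15], [0, 0, 0], 0], [[0, 0, -0.1], [0, 0, 0], 0], [[0, 0, 0], [0, 0, 0], 0]])

```text
time_s: 13.33
eef_pos: [386.0, 322.5, 77.6]
eef_rot: [[-0.964, 0.265, -0.001], [0.265, 0.964, -0.0], [0.001, -0.0, -1.0]]
ft_force: [-0.5, 0.4, 0.2]
width: -0.0
finger_force: 0.1
```

Request:
apply_moves(steps=[[[0, 0, -0.08], [0, 0, 0], 0], [[0, 0, -0.06], [0, 0, 0], 0], [[0, 0, 0], [0, 0, 0], 0], [[0, 0, 0], [0, 0, 0], 0]])

```text
time_s: 13.67
eef_pos: [386.7, 322.1, 73.8]
eef_rot: [[-0.964, 0.266, -0.0], [0.266, 0.964, -0.0], [-0.0, -0.0, -1.0]]
ft_force: [-0.5, -0.8, -0.4]
width: -0.3
finger_force: 0.0
```

Request:
apply_moves(steps=[[[0, 0, -0.06], [0, 0, 0], 0], [[0, 0, 0], [0, 0, 0], 0], [[0, 0, 0], [0, 0, 0], 0]])

```text
time_s: 13.92
eef_pos: [386.6, 322.3, 72.1]
eef_rot: [[-0.964, 0.265, -0.0], [0.265, 0.964, -0.0], [0.0, -0.0, -1.0]]
ft_force: [-0.4, -0.2, 0.4]
width: 0.1
finger_force: 0.0
```

Request:
apply_moves(steps=[[[0, 0, -0.06], [0, 0, 0], 0], [[0, 0, 0], [0, 0, 0], 0], [[0, 0, 0], [0, 0, 0], 0]])

```text
time_s: 14.17
eef_pos: [386.5, 322.4, 70.3]
eef_rot: [[-0.964, 0.265, -0.0], [0.265, 0.964, -0.0], [0.0, -0.0, -1.0]]
ft_force: [-1.4, 0.6, -0.2]
width: -0.0
finger_force: 0.0
```

Run:
```python
from h import *
s=observe();print(s['eef_pos'],s['ft_force'])
im=read_camera('wrist')[:,:,::-1].copy();sc=read_camera('scene')[:,:,::-1].copy()
u,v=w2p('scene',[437,309,60]).astype(int)
cv2.imwrite('pics/w7.png',np.hstack([im[:,140:460],cv2.resize(sc[v-55:v+45,u-45:u+65],(462,420),interpolation=cv2.INTER_CUBIC)]))
```

```text
[386.5289639  322.37935761  70.28211619] [-1.43309587  0.60307706 -0.21136701]
```

View pics/w7.png

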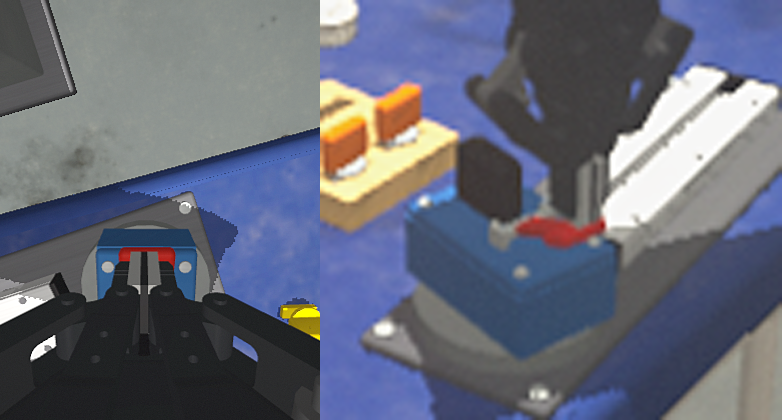

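Request:
apply_moves(steps=[[[0, 0, -0.08], [0, 0, 0], 0], [[0, 0, 0], [0, 0, 0], 0], [[0, 0, 0], [0, 0, 0], 0]])

```text
time_s: 14.52
eef_pos: [386.5, 322.3, 67.8]
eef_rot: [[-0.964, 0.265, -0.0], [0.265, 0.964, -0.0], [0.0, -0.0, -1.0]]
ft_force: [-1.1, 0.5, -0.3]
width: 0.0
finger_force: 0.0
```

Request:
apply_moves(steps=[[[0, 0, -0.08], [0, 0, 0], 0], [[0, 0, 0], [0, 0, 0], 0], [[0, 0, 0], [0, 0, 0], 0]])

```text
time_s: 14.77
eef_pos: [386.5, 322.3, 65.4]
eef_rot: [[-0.964, 0.265, -0.0], [0.265, 0.964, -0.0], [0.0, -0.0, -1.0]]
ft_force: [1.2, -0.4, 0.1]
width: 0.0
finger_force: 0.0
```

Request:
apply_moves(steps=[[[0, 0, -0.06], [0, 0, 0], 0], [[0, 0, 0], [0, 0, 0], 0], [[0, 0, 0], [0, 0, 0], 0]])

```text
time_s: 15.02
eef_pos: [386.4, 322.4, 63.6]
eef_rot: [[-0.964, 0.265, -0.0], [0.265, 0.964, -0.0], [0.0, -0.0, -1.0]]
ft_force: [1.1, -0.4, 0.7]
width: 0.0
finger_force: 0.0
```

Run:
```python
from h import *
s=observe();print(s['eef_pos'],s['ft_force'],s['torque'])
sc=read_camera('scene')[:,:,::-1].copy();im=read_camera('wrist')[:,:,::-1].copy()
b=np.array([436.7,309.3]);a=np.radians(-15.4);ux=np.array([np.cos(a),np.sin(a)]);uy=np.array([-ux[1],ux[0]])
u,v=w2p('scene',[437,309,60]).astype(int)
hsv=lambda i:cv2.cvtColor(i,cv2.COLOR_BGR2HSV)
h=hsv(sc);m=((h[...,0]<6)|(h[...,0]>174))&(h[...,1]>150)
ys,xs=np.nonzero(m[v-60:v+45,u-45:u+65]);print('red box',xs.min()+u-45,xs.max()+u-45,ys.min()+v-60,ys.max()+v-60)
for x,z in [(-12,71),(-57,75),(-64,75),(-41,109)]: print(x,z,w2p('scene',[*(b+x*ux+15*uy),z]).round(1),w2p('scene',[*(b+x*ux-15*uy),z]).round(1))
for z in(60,66,75): print('tip at',z,w2p('scene',[*s['eef_pos'][:2],z]).round(1))
cv2.imwrite('pics/w8.png',np.hstack([cv2.resize(im[190:330,200:360],(400,350),interpolation=cv2.INTER_CUBIC),cv2.resize(sc[v-35:v+35,u-15:u+65],(400,350),interpolation=cv2.INTER_CUBIC)]))
print(u-15,v-35)
```

```text
[386.44403245 322.35962788  63.64484903] [ 1.06033912 -0.35133764  0.68622581] [ 0.03806697 -0.01779769  0.01095182]
red box 290 310 275 283
-12 71 [286.4 279.2] [297.1 274.6]
-57 75 [299.8 287.1] [310.6 282.2]
-64 75 [301.9 288.7] [312.8 283.7]
-41 109 [295.2 269.9] [306.2 265.3]
tip at 60 [303.8 289.4]
tip at 66 [303.9 287. ]
tip at 75 [304.  283.4]
273 243
```

View pics/w8.png

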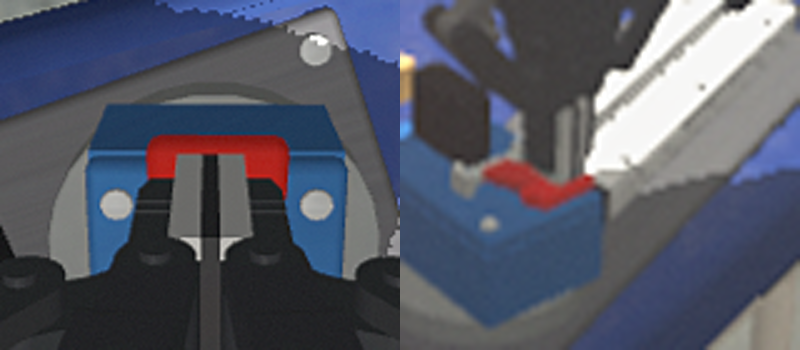

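Request:
apply_moves(steps=[[[0, 0, -0.1], [0, 0, 0], 0], [[0, 0, -0.1], [0, 0, 0], 0]])

```text
time_s: 15.28
eef_pos: [386.6, 322.6, 57.8]
eef_rot: [[-0.964, 0.265, 0.0], [0.265, 0.964, 0.0], [-0.0, 0.0, -1.0]]
ft_force: [-0.6, 0.2, 1.8]
width: -0.0
finger_force: 0.6
```

```bash
cat > red.py <<'E'
from h import *
s=observe();print(s['eef_pos'],s['ft_force'])
sc=read_camera('scene')[:,:,::-1].copy()
u,v=w2p('scene',[437,309,60]).astype(int)
h=cv2.cvtColor(sc,cv2.COLOR_BGR2HSV);m=((h[...,0]<6)|(h[...,0]>174))&(h[...,1]>150)
ys,xs=np.nonzero(m[v-60:v+45,u-45:u+65]);print('red box',xs.min()+u-45,xs.max()+u-45,ys.min()+v-60,ys.max()+v-60,len(xs))
E
python3 red.py
```

```text
[386.60489494 322.63331423  57.75580363] [-0.59546069  0.18814934  1.83169567]
red box 291 311 276 286 85
```

Request:
apply_moves(steps=[[[0, 0, -0.07], [0, 0, 0], 0], [[0, 0, -0.07], [0, 0, 0], 0]])

```text
time_s: 15.5
eef_pos: [386.4, 322.5, 53.4]
eef_rot: [[-0.964, 0.265, -0.0], [0.265, 0.964, -0.0], [0.0, -0.0, -1.0]]
ft_force: [-0.2, 0.2, 0.8]
width: -0.1
finger_force: 0.5
```

```bash
python3 red.py
```

```text
[386.39932115 322.48748134  53.37649235] [-0.17005807  0.18953552  0.8255261 ]
red box 290 311 276 288 87
```

Request:
apply_moves(steps=[[[0, 0, -0.05], [0, 0, 0], 0], [[0, 0, -0.05], [0, 0, 0], 0]])

```text
time_s: 15.72
eef_pos: [386.4, 322.5, 50.4]
eef_rot: [[-0.964, 0.265, -0.0], [0.265, 0.964, -0.0], [0.0, -0.0, -1.0]]
ft_force: [-1.3, 0.3, 1.3]
width: 0.1
finger_force: 0.5
```

```bash
python3 red.py
```

```text
[386.42537733 322.46784478  50.44653746] [-1.32004448  0.32738515  1.28110312]
red box 291 311 276 289 89
```

Request:
apply_moves(steps=[[[0, 0, -0.05], [0, 0, 0], 0], [[0, 0, -0.05], [0, 0, 0], 0]])

```text
time_s: 15.93
eef_pos: [386.6, 322.8, 48.4]
eef_rot: [[-0.964, 0.265, 0.001], [0.265, 0.964, 0.0], [-0.001, 0.0, -1.0]]
ft_force: [-6.3, -7.0, 24.4]
width: 0.2
finger_force: 12.3
```

```bash
python3 red.py
```

```text
[386.63954827 322.78464485  48.40958403] [-6.28270928 -7.0148021  24.37994929]
red box 290 311 276 290 88
```

Request:
apply_moves(steps=[[[0, 0, 0.5], [0, 0, 0], 0], [[0, 0, 1], [0, 0, 0], 0], [[0, 0, 1], [0, 0, 0], 0], [[0, 0, 1], [0, 0, 0], 0], [[0.8, -0.2, 0.8], [0, 0, -1], 20], [[0.8, -0.2, 0.8], [0, 0, -1], 20], [[0.8, -0.2, 0], [0, 0, -1], 20], [[0.8, -0.2, 0], [0, 0, -1], 20], [[0.8, -0.2, 0], [0, 0, -1], 20], [[0.8, -0.2, 0], [0, 0, -1], 20]])

```text
time_s: 16.82
eef_pos: [531.8, 285.7, 200.4]
eef_rot: [[-0.62, 0.785, 0.0], [0.785, 0.62, -0.001], [-0.001, -0.0, -1.0]]
ft_force: [0.8, 0.6, 0.3]
width: 19.8
finger_force: 0.0
```

Request:
apply_moves(steps=[[[0.8, -0.2, 0], [0, 0, -1], 20], [[0.8, -0.2, 0], [0, 0, -1], 20], [[0.8, -0.1, 0], [0, 0, -1], 20], [[0, 0, 0], [0, 0, -1], 20], [[0, 0, 0], [0, 0, -1], 20], [[0, 0, 0], [0, 0, -1], 20], [[0, 0, 0], [0, 0, -0.4], 20], [[0, 0, 0], [0, 0, 0], 20], [[0, 0, 0], [0, 0, 0], 20], [[0, 0, 0], [0, 0, 0], 20]])

```text
time_s: 17.65
eef_pos: [602.5, 271.4, 200.4]
eef_rot: [[-0.006, 1.0, -0.0], [1.0, 0.006, -0.0], [-0.0, -0.0, -1.0]]
ft_force: [-0.4, 0.3, -0.1]
width: 20.1
finger_force: 0.0
```

Run:
```python
from h import *
import json
s=observe();json.dump({k:np.array(v).tolist() for k,v in s.items()},open('s3.json','w'))
print(s['eef_pos'],s['qpos'])
im=read_camera('wrist')[:,:,::-1].copy();cv2.imwrite('pics/raw_w9.png',im)
sc=read_camera('scene')[:,:,::-1].copy();cv2.imwrite('pics/raw_s9.png',sc)
u,v=w2p('wrist',[620,240,30],s).astype(int);u=np.clip(u,90,470);v=np.clip(v,90,330);print(u,v)
a=cv2.resize(im[v-90:v+90,u-90:u+90],(450,450),interpolation=cv2.INTER_CUBIC)
t=w2p('scene',s['eef_pos']).astype(int);print(t)
cv2.circle(sc,tuple(int(x) for x in t),1,(0,255,0),-1)
b=cv2.resize(sc[t[1]-50:t[1]+25,t[0]-28:t[0]+27],(330,450),interpolation=cv2.INTER_CUBIC)
cv2.imwrite('pics/w9.png',np.hstack([a,b]))
```

```text
[602.49763652 271.3541279  200.3902676 ] [-0.12998788  0.51877091 -0.53023316  1.24438134  0.25553959  1.44401799
 -0.6283847 ]
298 218
[241 197]
```

View pics/w9.png

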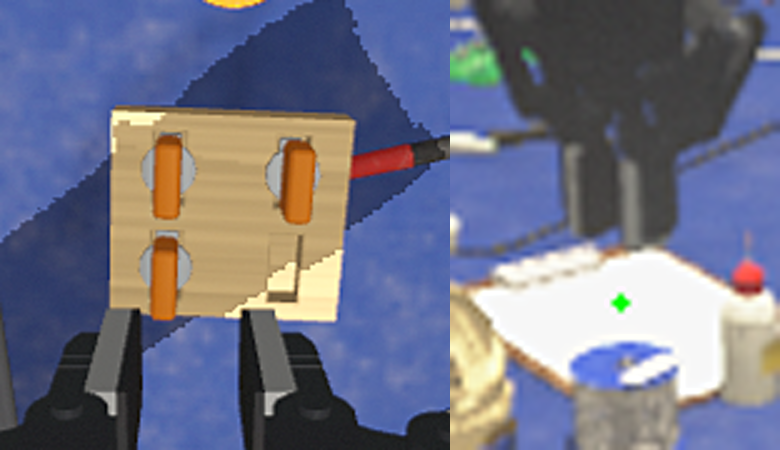

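Run:
```python
from h import *
import json
s=json.load(open('s3.json'))
A=lambda u,v,z:p2w('wrist',208+u/2.5,128+v/2.5,z,s)[:2]
co=np.array([A(112,112,22),A(354,120,22),A(336,322,22),A(110,309,22)])
print(co.round(1).tolist(),co.mean(0))
d=co[1]+co[2]-co[0]-co[3];e=co[0]+co[1]-co[2]-co[3];print(np.degrees(np.arctan2(d[1],d[0])),np.degrees(np.arctan2(e[1],e[0]))-90,np.linalg.norm(d)/2,np.linalg.norm(e)/2)
for n,q,z in [('A',(168.5,170),18+8),('B',(164.5,267),26),('C',(292,175),26)]: print(n,A(*q,z))
for n,q in [('A',(168,142,168,216)),('B',(164,240,163,318)),('C',(301,146,297,220))]:print('wing top ',n,A(q[0],q[1],52),A(q[2],q[3],52))
q=p2w('scene',241.3,187,226);print(q)
for z in (215,220,225,230,235):print(z,w2p('scene',[602.5,271.4,z]))
```

```text
[[566.6, 291.4], [677.9, 288.5], [675.6, 187.8], [563.5, 194.1]] [620.90214125 240.45386157]
-2.3681439720807753 -1.5785689967896843 111.81740267327287 99.03526404055376
A [592.60609306 265.28041701]
B [590.61897371 217.65249908]
C [649.95049699 263.2653761 ]
wing top  A [593.11711517 283.03436529] [593.06714654 250.4450806 ]
wing top  B [591.29186594 239.47361893] [590.72877952 202.4356679 ]
wing top  C [649.57699273 281.66772823] [649.34704262 248.98271004]
[603.41395608 270.16811757 226.        ]
215 [241.41604264 191.64066256]
220 [241.33474921 189.64392529]
225 [241.25310456 187.63856146]
230 [241.17110642 185.62451505]
235 [241.08875249 183.60172955]
```

Request:
apply_moves(steps=[[[-0.32, -0.2, 0], [0, 0, -0.38], 28], [[0, 0, -0.7], [0, 0, 0], 28], [[0, 0, -0.7], [0, 0, 0], 28], [[0, 0, -0.7], [0, 0, 0], 28], [[0, 0, -0.7], [0, 0, 0], 28], [[0, 0, -0.7], [0, 0, 0], 28], [[0, 0, -0.7], [0, 0, 0], 28], [[0, 0, -0.7], [0, 0, 0], 28], [[0, 0, 0], [0, 0, 0], 28], [[0, 0, 0], [0, 0, 0], 28]])

```text
time_s: 18.58
eef_pos: [592.2, 265.0, 52.8]
eef_rot: [[0.035, 0.999, -0.002], [0.999, -0.036, -0.001], [-0.001, -0.002, -1.0]]
ft_force: [0.3, 0.6, -0.1]
width: 28.1
finger_force: 0.0
```

Request:
apply_moves(steps=[[[0, 0, 0], [0, 0, 0], 28], [[0, 0, 0], [0, 0, 0], 28]])

```text
time_s: 18.75
eef_pos: [594.0, 266.1, 55.6]
eef_rot: [[0.036, 0.999, 0.003], [0.999, -0.036, 0.001], [0.001, 0.002, -1.0]]
ft_force: [-0.3, -0.2, -0.7]
width: 28.7
finger_force: 0.0
```

Request:
apply_moves(steps=[[[-0.04, -0.02, -0.5], [0, 0, 0], 28], [[0, 0, -0.5], [0, 0, 0], 28], [[0, 0, -0.3], [0, 0, 0], 28], [[0, 0, -0.2], [0, 0, 0], 28], [[0, 0, -0.15], [0, 0, 0], 28], [[0, 0, 0], [0, 0, 0], 28], [[0, 0, 0], [0, 0, 0], 28], [[0, 0, 0], [0, 0, 0], 28]])

```text
time_s: 19.42
eef_pos: [592.2, 265.2, 4.9]
eef_rot: [[0.036, 0.999, 0.001], [0.999, -0.036, 0.001], [0.001, 0.001, -1.0]]
ft_force: [-0.9, 1.0, -0.5]
width: 28.3
finger_force: 0.0
```

Request:
apply_moves(steps=[[[0, 0, 0], [0, 0, 0], 4], [[0, 0, 0], [0, 0, 0], 4], [[0, 0, 0], [0, 0, 0], 4], [[0, 0, 0], [0, 0, 0], 4], [[0, 0, 0], [0, 0, 0], 4], [[0, 0, 0], [0, 0, 0], 4]], newtons=50)

```text
time_s: 19.92
eef_pos: [592.2, 265.1, 4.9]
eef_rot: [[0.036, 0.999, 0.001], [0.999, -0.036, 0.001], [0.001, 0.001, -1.0]]
ft_force: [-0.0, -0.6, 4.6]
width: 10.7
finger_force: 50.3
```

Request:
apply_moves(steps=[[[0, 0, 0.3], [0, 0, 0], 4], [[0, 0, 0.6], [0, 0, 0], 4], [[0, 0, 0.6], [0, 0, 0], 4], [[0, 0, 0.6], [0, 0, 0], 4], [[0, 0, 0.6], [0, 0, 0], 4], [[0, 0, 0], [0, 0, 0], 4], [[0, 0, 0], [0, 0, 0], 4]])

```text
time_s: 20.5
eef_pos: [592.3, 265.2, 86.2]
eef_rot: [[0.036, 0.999, 0.002], [0.999, -0.036, 0.001], [0.001, 0.002, -1.0]]
ft_force: [-0.0, -0.6, -2.0]
width: 10.9
finger_force: 49.7
```

Request:
apply_moves(steps=[[[-0.4, -0.24, 0], [0, 0, 0], 4], [[-0.8, -0.47, 0], [0, 0, 0.5], 4], [[-0.8, -0.47, 0], [0, 0, 0.57], 4], [[-0.8, -0.47, 0], [0, 0, 0], 4], [[-0.8, -0.47, 0], [0, 0, 0], 4], [[-0.8, -0.47, 0], [0, 0, 0], 4], [[-0.45, -0.26, 0], [0, 0, 0], 4], [[0, 0, 0], [0, 0, 0], 4], [[0, 0, 0], [0, 0, 0], 4], [[0, 0, 0], [0, 0, 0], 4]])

```text
time_s: 21.33
eef_pos: [446.5, 179.4, 84.8]
eef_rot: [[-0.076, 0.997, -0.0], [0.997, 0.076, 0.0], [0.0, -0.0, -1.0]]
ft_force: [-0.4, -0.1, -0.5]
width: 10.7
finger_force: 49.7
```

Request:
apply_moves(steps=[[[0, 0, -0.5], [0, 0, 0], 4], [[0, 0, -0.4], [0, 0, 0], 4], [[0, 0, -0.3], [0, 0, 0], 4], [[0, 0, 0], [0, 0, 0], 4], [[0, 0, 0], [0, 0, 0], 4], [[0, 0, 0], [0, 0, 0], 4]])

```text
time_s: 21.83
eef_pos: [446.6, 179.8, 49.4]
eef_rot: [[-0.076, 0.997, 0.0], [0.997, 0.076, 0.001], [0.001, 0.0, -1.0]]
ft_force: [-0.1, 0.6, -0.2]
width: 11.1
finger_force: 49.7
```

Request:
apply_moves(steps=[[[0, 0, -0.3], [0, 0, 0], 4], [[0, 0, -0.3], [0, 0, 0], 4], [[0, 0, -0.15], [0, 0, 0], 4], [[0, 0, -0.15], [0, 0, 0], 4], [[0, 0, -0.15], [0, 0, 0], 4], [[0, 0, 0], [0, 0, 0], 4], [[0, 0, 0], [0, 0, 0], 4]])

```text
time_s: 22.42
eef_pos: [446.0, 179.3, 17.3]
eef_rot: [[-0.076, 0.997, -0.001], [0.997, 0.076, -0.0], [0.0, -0.001, -1.0]]
ft_force: [-0.3, 0.3, 0.7]
width: 11.1
finger_force: 49.7
```

In the slot with no contact; 7.4 mm to seat.

Request:
apply_moves(steps=[[[0.02, 0, -0.1], [0, 0, 0], 4], [[0, 0, -0.1], [0, 0, 0], 4], [[0, 0, 0], [0, 0, 0], 4], [[0, 0, 0], [0, 0, 0], 4]])

```text
time_s: 22.75
eef_pos: [446.7, 179.3, 11.5]
eef_rot: [[-0.076, 0.997, -0.0], [0.997, 0.076, -0.0], [0.0, -0.0, -1.0]]
ft_force: [0.3, -1.0, -0.9]
width: 10.9
finger_force: 49.7
```

Request:
apply_moves(steps=[[[0, 0, -0.04], [0, 0, 0], 4], [[0, 0, 0], [0, 0, 0], 4], [[0, 0, 0], [0, 0, 0], 4]])

```text
time_s: 23.0
eef_pos: [446.8, 179.3, 10.4]
eef_rot: [[-0.076, 0.997, -0.0], [0.997, 0.076, 0.0], [0.0, -0.0, -1.0]]
ft_force: [0.4, -0.8, -0.8]
width: 11.1
finger_force: 49.7
```

Request:
apply_moves(steps=[[[0, 0, 0], [0, 0, 0.5], 4], [[0, 0, 0], [0, 0, 0.8], 4], [[0, 0, 0], [0, 0, 0.8], 4], [[0, 0, 0], [0, 0, 0.8], 4], [[0, 0, 0], [0, 0, 0.8], 4], [[0, 0, 0], [0, 0, 0.8], 4], [[0, 0, 0], [0, 0, 0.8], 4], [[0, 0, 0], [0, 0, 0.8], 4], [[0, 0, 0], [0, 0, 0.8], 4], [[0, 0, 0], [0, 0, 0.8], 4]])

```text
time_s: 23.83
eef_pos: [446.9, 179.3, 10.5]
eef_rot: [[-0.775, 0.632, 0.0], [0.632, 0.775, -0.0], [-0.0, 0.0, -1.0]]
ft_force: [0.5, -0.3, -0.6]
width: 10.9
finger_force: 49.7
```

Request:
apply_moves(steps=[[[0, 0, 0], [0, 0, 0.8], 4], [[0, 0, 0], [0, 0, 0.8], 4], [[0, 0, 0], [0, 0, 0.8], 4], [[0, 0, 0], [0, 0, 0.8], 4], [[0, 0, 0], [0, 0, 0.8], 4], [[0, 0, 0], [0, 0, 0.8], 4], [[0, 0, 0], [0, 0, 0.8], 4], [[0, 0, 0], [0, 0, 0.8], 4], [[0, 0, 0], [0, 0, 0.9], 4], [[0, 0, 0], [0, 0, 0], 4]])

```text
time_s: 24.67
eef_pos: [446.9, 179.2, 10.4]
eef_rot: [[-0.997, -0.08, -0.0], [-0.08, 0.997, -0.0], [0.0, 0.0, -1.0]]
ft_force: [0.4, 0.5, -0.3]
width: 10.6
finger_force: 49.7
```

Request:
apply_moves(steps=[[[0, 0, 0], [0, 0, 0], 4], [[0, 0, 0], [0, 0, 0], 4]])

```text
time_s: 24.83
eef_pos: [446.9, 179.3, 10.4]
eef_rot: [[-0.997, -0.073, 0.0], [-0.073, 0.997, -0.0], [-0.0, -0.0, -1.0]]
ft_force: [0.0, -0.4, -0.4]
width: 10.9
finger_force: 49.7
```

Request:
apply_moves(steps=[[[0, 0, -0.02], [0, 0, 0], 4], [[0, 0, 0], [0, 0, 0], 26], [[0, 0, 0], [0, 0, 0], 26], [[0, 0, 0], [0, 0, 0], 26], [[0, 0, 0.4], [0, 0, 0], 26], [[0, 0, 0.9], [0, 0, 0], 26], [[0, 0, 1], [0, 0, 0], 26], [[0, 0, 1], [0, 0, 0], 26], [[0, 0, 1], [0, 0, 0], 26], [[0, 0, 1], [0, 0, 0], 26]])

```text
time_s: 25.67
eef_pos: [446.4, 179.8, 171.2]
eef_rot: [[-0.997, -0.077, 0.001], [-0.077, 0.997, 0.0], [-0.001, 0.0, -1.0]]
ft_force: [0.8, 0.0, -0.2]
width: 26.2
finger_force: 0.0
```

Request:
apply_moves(steps=[[[0.52, 0.31, 0.2], [0, 0, -1], 26], [[0.52, 0.31, 0.2], [0, 0, -1], 26], [[0.52, 0.31, 0.2], [0, 0, -1], 26], [[0.52, 0.31, 0.2], [0, 0, -1], 26], [[0.52, 0.31, 0.2], [0, 0, -1], 26], [[0.52, 0.31, 0], [0, 0, -1], 26], [[0.52, 0.31, 0], [0, 0, -1], 26], [[0.52, 0.31, 0], [0, 0, -1], 26], [[0.52, 0.31, 0], [0, 0, -1], 26], [[0.52, 0.31, 0], [0, 0, -1], 26]])

```text
time_s: 26.5
eef_pos: [603.3, 273.0, 199.7]
eef_rot: [[-0.56, 0.828, -0.0], [0.828, 0.56, 0.001], [0.001, 0.0, -1.0]]
ft_force: [-0.2, 0.6, 0.4]
width: 26.2
finger_force: 0.0
```

Request:
apply_moves(steps=[[[0, 0, 0], [0, 0, -1], 26], [[0, 0, 0], [0, 0, -1], 26], [[0, 0, 0], [0, 0, -1], 26], [[0, 0, 0], [0, 0, -1], 26], [[0, 0, 0], [0, 0, -1], 26], [[0, 0, 0], [0, 0, -0.7], 26], [[0, 0, 0], [0, 0, 0], 26], [[0, 0, 0], [0, 0, 0], 26], [[0, 0, 0], [0, 0, 0], 26], [[0, 0, 0], [0, 0, 0], 26]])

```text
time_s: 27.33
eef_pos: [602.8, 272.4, 199.1]
eef_rot: [[-0.005, 1.0, -0.0], [1.0, 0.005, 0.0], [0.0, -0.0, -1.0]]
ft_force: [-0.8, 0.1, -0.4]
width: 25.9
finger_force: 0.0
```

```bash
cat > det.py <<'E'
from h import *
import json
def blobs(im,s):
    h=cv2.cvtColor(im,cv2.COLOR_BGR2HSV);m=((h[...,0]>6)&(h[...,0]<17)&(h[...,1]>170)&(h[...,2]>110)).astype(np.uint8)
    n,l,st,ce=cv2.connectedComponentsWithStats(m)
    for k in range(1,n):
        if st[k,4]>150:
            r=cv2.minAreaRect(np.argwhere(l==k)[:,::-1].astype(np.float32))
            print(ce[k].round(1),st[k,4],np.round(r[1],1),'world z45',p2w('wrist',*ce[k],45,s)[:2].round(1),end=' ')
            t=cv2.fitLine(np.argwhere(l==k)[:,::-1].astype(np.float32),cv2.DIST_L2,0,.01,.01).ravel()
            a=p2w('wrist',ce[k][0]+20*t[0],ce[k][1]+20*t[1],45,s)-p2w('wrist',*ce[k],45,s);print('ang',np.degrees(np.arctan2(a[1],a[0]))%180)
print('old');blobs(cv2.imread('pics/raw_w9.png'),json.load(open('s3.json')))
s=observe();print('now',s['eef_pos']);im=read_camera('wrist')[:,:,::-1].copy();cv2.imwrite('pics/raw_now.png',im);blobs(im,s)
E
python3 det.py; python3 red.py
```

```text
old
[274.5 198.8] 337 [10.4 33.1] world z45 [592.2 266.3] ang 87.66397109851864
[326.8 200.5] 386 [12.3 33. ] world z45 [649.6 264.7] ang 90.12470741209181
[273.3 239.3] 322 [32. 10.] world z45 [590.7 219. ] ang 87.2713313518704
now [602.75535962 272.36544886 199.05091715]
[326.5 201.8] 384 [12.7 33. ] world z45 [649.4 264.6] ang 89.94212348479508
[273.  240.4] 311 [ 9.6 32.1] world z45 [590.6 219.2] ang 87.08041726119991
[152.6 271. ] 369 [15.7 35.4] world z45 [449.4 180.4] ang 3.120271229942442
[602.75341919 272.36157608 198.95372955] [ 0.6220138   0.04060939 -0.32273605]
red box 290 311 276 290 146
```

Request:
apply_moves(steps=[[[-0.2, -0.91, 0], [0, 0, -0.38], 28], [[-0.2, -0.91, 0], [0, 0, 0], 28], [[0, 0, -0.7], [0, 0, 0], 28], [[0, 0, -0.7], [0, 0, 0], 28], [[0, 0, -0.7], [0, 0, 0], 28], [[0, 0, -0.7], [0, 0, 0], 28], [[0, 0, -0.7], [0, 0, 0], 28], [[0, 0, -0.7], [0, 0, 0], 28], [[0, 0, -0.6], [0, 0, 0], 28], [[0, 0, 0], [0, 0, 0], 28]])

```text
time_s: 28.27
eef_pos: [588.3, 216.5, 50.6]
eef_rot: [[0.036, 0.999, -0.006], [0.999, -0.036, -0.002], [-0.002, -0.006, -1.0]]
ft_force: [-0.9, -0.8, 0.4]
width: 28.0
finger_force: 0.0
```

Request:
apply_moves(steps=[[[0, 0, 0], [0, 0, 0], 28], [[0, 0, 0], [0, 0, 0], 28], [[0, 0, 0], [0, 0, 0], 28]])

```text
time_s: 28.52
eef_pos: [591.8, 218.3, 56.6]
eef_rot: [[0.037, 0.999, 0.002], [0.999, -0.037, 0.001], [0.001, 0.002, -1.0]]
ft_force: [0.2, -0.2, 0.1]
width: 27.9
finger_force: 0.0
```

Request:
apply_moves(steps=[[[-0.02, -0.02, -0.5], [0, 0, 0], 28], [[0, 0, -0.5], [0, 0, 0], 28], [[0, 0, -0.3], [0, 0, 0], 28], [[0, 0, -0.2], [0, 0, 0], 28], [[0, 0, -0.2], [0, 0, 0], 28], [[0, 0, 0], [0, 0, 0], 28], [[0, 0, 0], [0, 0, 0], 28], [[0, 0, 0], [0, 0, 0], 28]])

```text
time_s: 29.18
eef_pos: [590.7, 217.4, 4.5]
eef_rot: [[0.037, 0.999, 0.001], [0.999, -0.037, 0.001], [0.001, 0.001, -1.0]]
ft_force: [0.3, -0.4, -0.6]
width: 27.6
finger_force: 0.0
```

Request:
apply_moves(steps=[[[0, 0, 0], [0, 0, 0], 4], [[0, 0, 0], [0, 0, 0], 4], [[0, 0, 0], [0, 0, 0], 4], [[0, 0, 0], [0, 0, 0], 4], [[0, 0, 0], [0, 0, 0], 4], [[0, 0, 0], [0, 0, 0], 4]])

```text
time_s: 29.68
eef_pos: [590.7, 217.4, 4.6]
eef_rot: [[0.037, 0.999, 0.001], [0.999, -0.037, 0.0], [0.001, 0.001, -1.0]]
ft_force: [-1.0, -0.2, 6.5]
width: 11.1
finger_force: 50.6
```

Request:
apply_moves(steps=[[[0, 0, 0.3], [0, 0, 0], 4], [[0, 0, 0.6], [0, 0, 0], 4], [[0, 0, 0.6], [0, 0, 0], 4], [[0, 0, 0.6], [0, 0, 0], 4], [[0, 0, 0.6], [0, 0, 0], 4], [[0, 0, 0], [0, 0, 0], 4], [[0, 0, 0], [0, 0, 0], 4], [[0, 0, 0], [0, 0, 0], 4]])

```text
time_s: 30.35
eef_pos: [589.7, 216.8, 84.0]
eef_rot: [[0.037, 0.999, -0.001], [0.999, -0.037, -0.001], [-0.001, -0.001, -1.0]]
ft_force: [0.6, 0.3, -0.4]
width: 11.1
finger_force: 49.9
```

Request:
apply_moves(steps=[[[-0.4, -0.26, 0], [0, 0, 0], 4], [[-0.77, -0.51, 0], [0, 0, 0.5], 4], [[-0.77, -0.51, 0], [0, 0, 0.58], 4], [[-0.77, -0.51, 0], [0, 0, 0], 4], [[-0.77, -0.51, 0], [0, 0, 0], 4], [[-0.77, -0.51, 0], [0, 0, 0], 4], [[-0.39, -0.27, 0], [0, 0, 0], 4], [[0, 0, 0], [0, 0, 0], 4], [[0, 0, 0], [0, 0, 0], 4], [[0, 0, 0], [0, 0, 0], 4]])

```text
time_s: 31.18
eef_pos: [451.3, 124.9, 84.5]
eef_rot: [[-0.076, 0.997, -0.0], [0.997, 0.076, 0.0], [0.0, -0.0, -1.0]]
ft_force: [0.3, -0.2, -0.4]
width: 10.7
finger_force: 49.9
```

Request:
apply_moves(steps=[[[0, 0, -0.5], [0, 0, 0], 4], [[0, 0, -0.4], [0, 0, 0], 4], [[0, 0, -0.3], [0, 0, 0], 4], [[0, 0, 0], [0, 0, 0], 4], [[0, 0, 0], [0, 0, 0], 4], [[0, 0, 0], [0, 0, 0], 4]])

```text
time_s: 31.68
eef_pos: [451.4, 125.3, 49.1]
eef_rot: [[-0.076, 0.997, 0.0], [0.997, 0.076, 0.001], [0.001, 0.0, -1.0]]
ft_force: [0.2, -0.2, -0.2]
width: 11.0
finger_force: 49.9
```

Seat target is TCP z ≈ 9.6.

Request:
apply_moves(steps=[[[0, 0, -0.3], [0, 0, 0], 4], [[0, 0, -0.3], [0, 0, 0], 4], [[0, 0, -0.15], [0, 0, 0], 4], [[0, 0, -0.15], [0, 0, 0], 4], [[0, 0, -0.15], [0, 0, 0], 4], [[0, 0, 0], [0, 0, 0], 4], [[0, 0, 0], [0, 0, 0], 4]])

```text
time_s: 32.27
eef_pos: [450.8, 124.7, 17.0]
eef_rot: [[-0.076, 0.997, -0.001], [0.997, 0.076, 0.0], [0.0, -0.001, -1.0]]
ft_force: [0.4, -0.4, 0.2]
width: 10.9
finger_force: 49.9
```

Request:
apply_moves(steps=[[[0, 0, -0.1], [0, 0, 0], 4], [[0, 0, -0.1], [0, 0, 0], 4], [[0, 0, 0], [0, 0, 0], 4], [[0, 0, 0], [0, 0, 0], 4]])

```text
time_s: 32.6
eef_pos: [450.9, 124.7, 11.2]
eef_rot: [[-0.076, 0.997, -0.0], [0.997, 0.076, 0.0], [0.0, -0.0, -1.0]]
ft_force: [-0.0, -0.5, 0.5]
width: 10.5
finger_force: 49.9
```

Request:
apply_moves(steps=[[[0, 0, -0.04], [0, 0, 0.5], 4], [[0, 0, 0], [0, 0, 0.8], 4], [[0, 0, 0], [0, 0, 0.8], 4], [[0, 0, 0], [0, 0, 0.8], 4], [[0, 0, 0], [0, 0, 0.8], 4], [[0, 0, 0], [0, 0, 0.8], 4], [[0, 0, 0], [0, 0, 0.8], 4], [[0, 0, 0], [0, 0, 0.8], 4], [[0, 0, 0], [0, 0, 0.8], 4], [[0, 0, 0], [0, 0, 0.8], 4]])

```text
time_s: 33.43
eef_pos: [451.2, 124.7, 10.3]
eef_rot: [[-0.775, 0.632, 0.0], [0.632, 0.775, -0.0], [-0.0, 0.0, -1.0]]
ft_force: [-0.2, -1.0, -0.1]
width: 10.9
finger_force: 49.9
```

Request:
apply_moves(steps=[[[0, 0, 0], [0, 0, 0.8], 4], [[0, 0, 0], [0, 0, 0.8], 4], [[0, 0, 0], [0, 0, 0.8], 4], [[0, 0, 0], [0, 0, 0.8], 4], [[0, 0, 0], [0, 0, 0.8], 4], [[0, 0, 0], [0, 0, 0.8], 4], [[0, 0, 0], [0, 0, 0.8], 4], [[0, 0, 0], [0, 0, 0.8], 4], [[0, 0, 0], [0, 0, 0.9], 4], [[0, 0, 0], [0, 0, 0], 4]])

```text
time_s: 34.27
eef_pos: [451.2, 124.6, 10.2]
eef_rot: [[-0.997, -0.08, 0.0], [-0.08, 0.997, -0.0], [-0.0, -0.0, -1.0]]
ft_force: [-0.1, -0.4, -0.6]
width: 11.0
finger_force: 49.9
```

Request:
apply_moves(steps=[[[0, 0, 0], [0, 0, 0], 4], [[0, 0, 0], [0, 0, 0], 4]])

```text
time_s: 34.43
eef_pos: [451.1, 124.7, 10.1]
eef_rot: [[-0.997, -0.073, 0.0], [-0.073, 0.997, -0.0], [-0.0, -0.0, -1.0]]
ft_force: [-1.2, 0.3, -0.2]
width: 11.2
finger_force: 49.9
```

Request:
apply_moves(steps=[[[0, 0, -0.01], [0, 0, 0], 4], [[0, 0, 0], [0, 0, 0], 26], [[0, 0, 0], [0, 0, 0], 26], [[0, 0, 0], [0, 0, 0], 26], [[0, 0, 0.4], [0, 0, 0], 26], [[0, 0, 0.9], [0, 0, 0], 26], [[0, 0, 1], [0, 0, 0], 26], [[0, 0, 1], [0, 0, 0], 26], [[0, 0, 1], [0, 0, 0], 26], [[0, 0, 1], [0, 0, 0], 26]])

```text
time_s: 35.27
eef_pos: [450.6, 125.3, 171.1]
eef_rot: [[-0.997, -0.077, 0.0], [-0.077, 0.997, 0.0], [-0.0, 0.0, -1.0]]
ft_force: [0.8, -0.5, -0.0]
width: 25.9
finger_force: 0.0
```

Request:
apply_moves(steps=[[[0.5, 0.49, 0.2], [0, 0, -1], 26], [[0.5, 0.49, 0.2], [0, 0, -1], 26], [[0.5, 0.49, 0.2], [0, 0, -1], 26], [[0.5, 0.49, 0.2], [0, 0, -1], 26], [[0.5, 0.49, 0.2], [0, 0, -1], 26], [[0.5, 0.49, 0], [0, 0, -1], 26], [[0.5, 0.49, 0], [0, 0, -1], 26], [[0.5, 0.49, 0], [0, 0, -1], 26], [[0.5, 0.49, 0], [0, 0, -1], 26], [[0.5, 0.49, 0], [0, 0, -1], 26]])

```text
time_s: 36.1
eef_pos: [601.4, 272.6, 199.7]
eef_rot: [[-0.56, 0.828, -0.0], [0.828, 0.56, 0.001], [0.001, 0.0, -1.0]]
ft_force: [-0.6, -0.5, 0.6]
width: 25.8
finger_force: 0.0
```

Request:
apply_moves(steps=[[[0, 0, 0], [0, 0, -1], 26], [[0, 0, 0], [0, 0, -1], 26], [[0, 0, 0], [0, 0, -1], 26], [[0, 0, 0], [0, 0, -1], 26], [[0, 0, 0], [0, 0, -1], 26], [[0, 0, 0], [0, 0, -0.7], 26], [[0, 0, 0], [0, 0, 0], 26], [[0, 0, 0], [0, 0, 0], 26], [[0, 0, 0], [0, 0, 0], 26], [[0, 0, 0], [0, 0, 0], 26]])

```text
time_s: 36.93
eef_pos: [600.9, 271.8, 199.0]
eef_rot: [[-0.005, 1.0, -0.0], [1.0, 0.005, 0.0], [0.0, -0.0, -1.0]]
ft_force: [0.2, -1.2, -0.4]
width: 25.8
finger_force: 0.0
```

```bash
python3 det.py
```

```text
old
[274.5 198.8] 337 [10.4 33.1] world z45 [592.2 266.3] ang 87.663971153494
[326.8 200.5] 386 [12.3 33. ] world z45 [649.6 264.7] ang 90.12470758136101
[273.3 239.3] 322 [32. 10.] world z45 [590.7 219. ] ang 87.27133140953362
now [600.92610102 271.76163977 199.04503268]
[328.1 201.2] 386 [12.6 32.5] world z45 [649.3 264.6] ang 89.63929837611005
[154.3 269.9] 324 [15.7 35.6] world z45 [449.8 181.2] ang 0.26838679906344615
```

Request:
apply_moves(steps=[[[0.8, -0.13, 0], [0, 0, -0.37], 26], [[0.83, -0.13, 0], [0, 0, 0], 26], [[0, 0, -0.7], [0, 0, 0], 26], [[0, 0, -0.7], [0, 0, 0], 26], [[0, 0, -0.7], [0, 0, 0], 26], [[0, 0, -0.7], [0, 0, 0], 26], [[0, 0, -0.7], [0, 0, 0], 26], [[0, 0, -0.7], [0, 0, 0], 26], [[0, 0, -0.6], [0, 0, 0], 26], [[0, 0, 0], [0, 0, 0], 26]])

```text
time_s: 37.82
eef_pos: [647.5, 262.4, 49.9]
eef_rot: [[0.035, 0.999, -0.007], [0.999, -0.035, -0.003], [-0.003, -0.007, -1.0]]
ft_force: [-0.3, 0.3, -0.9]
width: 25.7
finger_force: 0.0
```

Request:
apply_moves(steps=[[[0, 0, 0], [0, 0, 0], 26], [[0, 0, 0], [0, 0, 0], 26], [[0, 0, 0], [0, 0, 0], 26]])

```text
time_s: 38.07
eef_pos: [650.9, 264.6, 56.8]
eef_rot: [[0.036, 0.999, 0.002], [0.999, -0.036, 0.001], [0.001, 0.002, -1.0]]
ft_force: [0.2, 0.1, 0.3]
width: 25.9
finger_force: 0.0
```

Request:
apply_moves(steps=[[[-0.02, -0.02, -0.5], [0, 0, 0], 26], [[0, 0, -0.5], [0, 0, 0], 26], [[0, 0, -0.3], [0, 0, 0], 26], [[0, 0, -0.2], [0, 0, 0], 26], [[0, 0, -0.2], [0, 0, 0], 26], [[0, 0, 0], [0, 0, 0], 26], [[0, 0, 0], [0, 0, 0], 26], [[0, 0, 0], [0, 0, 0], 26]])

```text
time_s: 38.73
eef_pos: [649.6, 263.7, 4.4]
eef_rot: [[0.036, 0.999, 0.001], [0.999, -0.036, 0.001], [0.001, 0.001, -1.0]]
ft_force: [-0.3, 0.4, -0.3]
width: 25.9
finger_force: 0.0
```

Request:
apply_moves(steps=[[[0, 0, 0], [0, 0, 0], 4], [[0, 0, 0], [0, 0, 0], 4], [[0, 0, 0], [0, 0, 0], 4], [[0, 0, 0], [0, 0, 0], 4], [[0, 0, 0], [0, 0, 0], 4], [[0, 0, 0], [0, 0, 0], 4]])

```text
time_s: 39.23
eef_pos: [649.8, 263.6, 4.7]
eef_rot: [[0.036, 0.999, 0.001], [0.999, -0.036, 0.001], [0.001, 0.001, -1.0]]
ft_force: [-0.5, 0.1, 6.0]
width: 11.1
finger_force: 50.4
```

Request:
apply_moves(steps=[[[0, 0, 0.3], [0, 0, 0], 4], [[0, 0, 0.6], [0, 0, 0], 4], [[0, 0, 0.6], [0, 0, 0], 4], [[0, 0, 0.6], [0, 0, 0], 4], [[0, 0, 0.6], [0, 0, 0], 4], [[0, 0, 0], [0, 0, 0], 4], [[0, 0, 0], [0, 0, 0], 4], [[0, 0, 0], [0, 0, 0], 4]])

```text
time_s: 39.9
eef_pos: [648.8, 262.9, 83.8]
eef_rot: [[0.036, 0.999, -0.001], [0.999, -0.036, -0.001], [-0.001, -0.001, -1.0]]
ft_force: [0.8, 0.2, -1.5]
width: 11.1
finger_force: 49.7
```

Request:
apply_moves(steps=[[[-0.3, -0.3, 0], [0, 0, 0], 4], [[-0.72, -0.72, 0], [0, 0, 0.5], 4], [[-0.72, -0.72, 0], [0, 0, 0.58], 4], [[-0.72, -0.72, 0], [0, 0, 0], 4], [[-0.72, -0.72, 0], [0, 0, 0], 4], [[-0.72, -0.72, 0], [0, 0, 0], 4], [[-0.72, -0.72, 0], [0, 0, 0], 4], [[-0.72, -0.72, 0], [0, 0, 0], 4], [[-0.72, -0.72, 0], [0, 0, 0], 4], [[-0.42, -0.39, 0], [0, 0, 0], 4]])

```text
time_s: 40.73
eef_pos: [451.6, 66.8, 83.1]
eef_rot: [[-0.075, 0.997, -0.004], [0.997, 0.075, -0.002], [-0.001, -0.004, -1.0]]
ft_force: [0.6, -0.2, -0.6]
width: 10.8
finger_force: 49.7
```

Request:
apply_moves(steps=[[[0, 0, 0], [0, 0, 0], 4], [[0, 0, 0], [0, 0, 0], 4], [[0, 0, -0.5], [0, 0, 0], 4], [[0, 0, -0.4], [0, 0, 0], 4], [[0, 0, -0.3], [0, 0, 0], 4], [[0, 0, 0], [0, 0, 0], 4], [[0, 0, 0], [0, 0, 0], 4], [[0, 0, 0], [0, 0, 0], 4]])

```text
time_s: 41.4
eef_pos: [455.3, 70.5, 49.1]
eef_rot: [[-0.078, 0.997, 0.0], [0.997, 0.078, 0.001], [0.001, 0.0, -1.0]]
ft_force: [0.2, 0.4, -1.3]
width: 10.4
finger_force: 49.7
```

Request:
apply_moves(steps=[[[0, 0, -0.3], [0, 0, 0], 4], [[0, 0, -0.3], [0, 0, 0], 4], [[0, 0, -0.15], [0, 0, 0], 4], [[0, 0, -0.15], [0, 0, 0], 4], [[0, 0, -0.15], [0, 0, 0], 4], [[0, 0, 0], [0, 0, 0], 4], [[0, 0, 0], [0, 0, 0], 4]])

```text
time_s: 41.98
eef_pos: [454.7, 69.9, 17.0]
eef_rot: [[-0.077, 0.997, -0.001], [0.997, 0.077, 0.0], [0.0, -0.001, -1.0]]
ft_force: [-0.5, -0.1, -0.4]
width: 10.9
finger_force: 49.8
```

Request:
apply_moves(steps=[[[0, 0, -0.1], [0, 0, 0], 4], [[0, 0, -0.1], [0, 0, 0], 4], [[0, 0, 0], [0, 0, 0], 4], [[0, 0, 0], [0, 0, 0], 4]])

```text
time_s: 42.32
eef_pos: [454.8, 69.8, 11.2]
eef_rot: [[-0.077, 0.997, -0.0], [0.997, 0.077, 0.0], [0.0, -0.0, -1.0]]
ft_force: [0.4, 0.1, -1.1]
width: 11.1
finger_force: 49.8
```

Request:
apply_moves(steps=[[[0.01, 0, -0.04], [0, 0, 0.5], 4], [[0, 0, 0], [0, 0, 0.8], 4], [[0, 0, 0], [0, 0, 0.8], 4], [[0, 0, 0], [0, 0, 0.8], 4], [[0, 0, 0], [0, 0, 0.8], 4], [[0, 0, 0], [0, 0, 0.8], 4], [[0, 0, 0], [0, 0, 0.8], 4], [[0, 0, 0], [0, 0, 0.8], 4], [[0, 0, 0], [0, 0, 0.8], 4], [[0, 0, 0], [0, 0, 0.8], 4]])

```text
time_s: 43.15
eef_pos: [455.4, 69.8, 10.3]
eef_rot: [[-0.775, 0.631, 0.0], [0.631, 0.775, -0.0], [-0.0, 0.0, -1.0]]
ft_force: [0.2, -0.2, 0.2]
width: 11.0
finger_force: 49.7
```

Request:
apply_moves(steps=[[[0, 0, 0], [0, 0, 0.8], 4], [[0, 0, 0], [0, 0, 0.8], 4], [[0, 0, 0], [0, 0, 0.8], 4], [[0, 0, 0], [0, 0, 0.8], 4], [[0, 0, 0], [0, 0, 0.8], 4], [[0, 0, 0], [0, 0, 0.8], 4], [[0, 0, 0], [0, 0, 0.8], 4], [[0, 0, 0], [0, 0, 0.8], 4], [[0, 0, 0], [0, 0, 0.9], 4], [[0, 0, 0], [0, 0, 0], 4]])

```text
time_s: 43.98
eef_pos: [455.3, 69.7, 10.2]
eef_rot: [[-0.997, -0.081, 0.0], [-0.081, 0.997, 0.0], [-0.0, 0.0, -1.0]]
ft_force: [-0.5, 0.3, 0.0]
width: 10.8
finger_force: 49.7
```

Request:
apply_moves(steps=[[[0, 0, 0], [0, 0, 0], 4], [[0, 0, -0.01], [0, 0, 0], 4]])

```text
time_s: 44.15
eef_pos: [455.3, 69.8, 9.9]
eef_rot: [[-0.997, -0.074, 0.0], [-0.074, 0.997, 0.0], [-0.0, -0.0, -1.0]]
ft_force: [-0.2, 0.7, 0.2]
width: 11.1
finger_force: 49.7
```

Request:
apply_moves(steps=[[[0, 0, 0], [0, 0, 0], 26], [[0, 0, 0], [0, 0, 0], 26], [[0, 0, 0], [0, 0, 0], 26], [[0, 0, 0.4], [0, 0, 0], 26], [[0, 0, 0.9], [0, 0, 0], 26], [[0, 0, 1], [0, 0, 0], 26], [[0, 0, 1], [0, 0, 0], 26], [[0, 0, 1], [0, 0, 0], 26], [[0, 0, 1], [0, 0, 0], 26], [[0, 0, 1], [0, 0, 0], 26]])

```text
time_s: 44.98
eef_pos: [454.8, 70.5, 201.1]
eef_rot: [[-0.997, -0.078, 0.0], [-0.078, 0.997, -0.0], [-0.0, -0.0, -1.0]]
ft_force: [1.6, -0.8, -1.1]
width: 26.2
finger_force: 0.0
```

Request:
apply_moves(steps=[[[0.3, 0.8, 0.2], [0, 0, 0], 26], [[0.3, 0.8, 0.2], [0, 0, 0], 26], [[0.3, 0.8, 0.2], [0, 0, 0], 26], [[0.3, 0.8, 0], [0, 0, 0], 26], [[0.3, 0.8, 0], [0, 0, 0], 26], [[0, 0, 0], [0, 0, 0], 26], [[0, 0, 0], [0, 0, 0], 26], [[0, 0, 0], [0, 0, 0], 26]])

```text
time_s: 45.65
eef_pos: [499.9, 189.7, 217.2]
eef_rot: [[-0.997, -0.078, -0.0], [-0.078, 0.997, -0.0], [0.0, -0.0, -1.0]]
ft_force: [-1.2, -0.2, -1.0]
width: 26.0
finger_force: 0.0
```

```bash
python3 - <<'E'
from h import *
s=observe();print(s['eef_pos']);im=read_camera('wrist')[:,:,::-1];cv2.imwrite('pics/raw_now.png',im)
sc=read_camera('scene')[:,:,::-1]
a=cv2.resize(im[0:300,60:560],(480,288),interpolation=cv2.INTER_CUBIC);b=cv2.resize(sc[210:330,230:370],(308,264),interpolation=cv2.INTER_CUBIC)
b=cv2.copyMakeBorder(b,0,24,0,0,cv2.BORDER_CONSTANT)
cv2.imwrite('pics/fin.png',np.hstack([a,b]))
E
python3 det.py | tail -n +5; python3 red.py
```

```text
[499.92408703 189.73669079 217.20124212]
now [500.27090618 188.56641814 217.07076551]
[179.1 142.6] 457 [31.  15.7] world z45 [453.9  69.1] ang 4.948992613604752
[229.1 143. ] 385 [31. 13.] world z45 [450.1 123.8] ang 3.966580686763713
[500.36993566 188.43303257 217.06283636] [ 0.46572079 -0.39501349  0.22085642]
red box 290 311 276 289 143
```

View pics/fin.png

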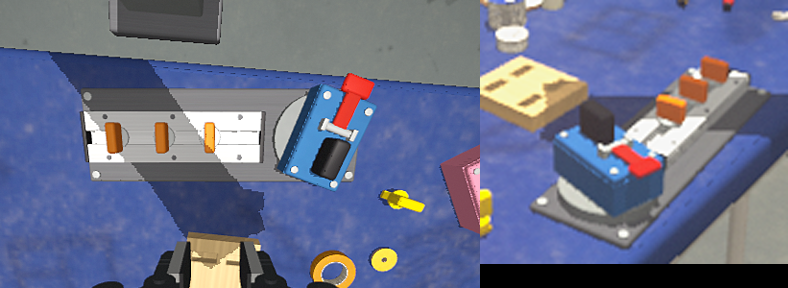

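```bash
python3 -c "
from cell import *
print(finish_job())"
```

```text
the job is handed in; nothing more can be done
None
```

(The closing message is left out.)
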